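Pack the specimen carrier and clamp it down

TASK

Pack the specimen carrier for collection: swing its hold-down clamp arm right over to its open side, then stand every knob-lidded jar, square flask and long slide case from the bench upright on the carrier's floor, fitting them closely around its centre post. When all are in, swing the clamp arm back over so that its foot rests on the centre post. Keep the carrier in its dock, and leave the red-lidded cup, the timer, the pipette and the equipment where they are.

Things in the scene. Friction and masses are not known exactly. Their poses are not given: they have to be found in the camera images.
- dock: Fixed grey base plate 8 mm thick with low steel strips (top at 22 mm) that locate the carrier, and the clamp's post. Origin: on the bench under the centre of the carrier's place; z up. The post (34 x 34 mm, 120 mm high, hinge cheeks to 148 mm) stands 130 mm from the origin towards the dock's -y, outside the carrier.
- carrier: Loose open aluminium box, 0.9 kg, on the dock plate with 3 mm play. Origin: centre of its underside (8 mm above the bench); axes as the dock's. Inside 171 x 171 mm, floor 6 mm thick, walls 6 mm thick, 50 mm high. In its middle a post: 52 x 52 mm up to 56 mm above its underside, then 20 x 20 mm up to 112 mm. Around it is a ring of eight 57 mm cells: one per jar or flask, two in line per case.
- clamp (a joint): Angle of the steel hold-down clamp arm: 0 = down, level, its rubber foot on the carrier's centre post (closed, as at the start); grows as it swings up and over; pi/2 = upright; 2.75 = at its stop, leaning out beyond its post (fully open). Past upright either way it falls by its own weight to that side (about 0.1 N m), damped.
- clamp_hinge (a point): Centre of the hinge, 135 mm above the bench; hinge line along the dock's x. The closed arm points to the dock's +y; it opens by rising and swinging over to -y. Arm: bar 20 mm wide (along the hinge line), 14 mm thick, reaching 140 mm from the hinge; under it, 130 mm out, a rubber foot 20 mm in diameter, reaching 15 mm below the bar's centre line.
- clamp_grip (a point): Point on the centre line of the clamp arm, 98 mm from the hinge: a good place to pinch the bar's sides (20 mm apart) or to push it. It moves with the arm, on a 98 mm circle about clamp_hinge; the arm turns freely between the fingers if they pinch along the hinge line.
- jar0: Round amber glass jar with a narrow white knob lid: body 54 mm diameter and 58 mm high (bottom edge rounded 4 mm), knob 26 mm diameter from 58 to 92 mm height. About 0.20 kg. A thing to pack when present. Origin: centre of its underside, z up through the grip. May be absent (None).
- jar1: Round amber glass jar with a narrow white knob lid: body 54 mm diameter and 58 mm high (bottom edge rounded 4 mm), knob 26 mm diameter from 58 to 92 mm height. About 0.20 kg. A thing to pack when present. Origin: centre of its underside, z up through the grip. May be absent (None).
- jar2: Round amber glass jar with a narrow white knob lid: body 54 mm diameter and 58 mm high (bottom edge rounded 4 mm), knob 26 mm diameter from 58 to 92 mm height. About 0.20 kg. A thing to pack when present. Origin: centre of its underside, z up through the grip. May be absent (None).
- flask0: Square white flask with a square grey stopper: body 52 x 52 mm and 58 mm high (edges rounded 4 mm), stopper 24 x 24 mm (sides parallel to the body's) from 58 to 92 mm height. About 0.22 kg. A thing to pack when present. Origin: centre of its underside, z up through the grip. May be absent (None).
- flask1: Square white flask with a square grey stopper: body 52 x 52 mm and 58 mm high (edges rounded 4 mm), stopper 24 x 24 mm (sides parallel to the body's) from 58 to 92 mm height. About 0.22 kg. A thing to pack when present. Origin: centre of its underside, z up through the grip. May be absent (None).
- case0: Long grey slide case with a ridge grip on its lid: body 110 mm (its x) x 53 mm (its y), 58 mm high, edges rounded 4 mm; ridge 70 mm (x) x 18 mm (y) from 58 to 92 mm height. About 0.30 kg. A thing to pack when present. Origin: centre of its underside, z up through the grip. May be absent (None).
- case1: Long grey slide case with a ridge grip on its lid: body 110 mm (its x) x 53 mm (its y), 58 mm high, edges rounded 4 mm; ridge 70 mm (x) x 18 mm (y) from 58 to 92 mm height. About 0.30 kg. A thing to pack when present. Origin: centre of its underside, z up through the grip. May be absent (None).
- cup: Bystander: clear specimen cup with a flat red lid, 58 mm diameter, 64 mm high. Origin at the centre of its underside. Not to be packed.
- timer: Bystander: black square timer 60 x 60 mm, 22 mm high, lying flat. Origin at the centre of its underside.
- pipette: Bystander: blue pipette lying on the bench, 200 mm long, 28 mm wide, 24 mm high. Origin at the centre of its underside.

How it is judged (in metres and radians):
On the way, in this order (a step that is already met when the one before it is completed fails the run):
1. the clamp arm is swung over to its open side (beyond 2.2 rad) (value of joint clamp above 2.2 rad), for 0.2 s.
2. with the clamp arm open, every jar, flask and case present stands upright on the carrier's floor (x of jar0 in the frame of carrier between -0.066 and 0.066 m and y of jar0 in the frame of carrier between -0.066 and 0.066 m and z of jar0 in the frame of carrier between 0.001 and 0.012 m and angle between each of jar0, jar1, jar2, flask0, flask1, case0, case1's own z axis and vertical below 0.12 rad and x of jar1 in the frame of carrier between -0.066 and 0.066 m and y of jar1 in the frame of carrier between -0.066 and 0.066 m and z of jar1 in the frame of carrier between 0.001 and 0.012 m and x of jar2 in the frame of carrier between -0.066 and 0.066 m and y of jar2 in the frame of carrier between -0.066 and 0.066 m and z of jar2 in the frame of carrier between 0.001 and 0.012 m and x of flask0 in the frame of carrier between -0.066 and 0.066 m and y of flask0 in the frame of carrier between -0.066 and 0.066 m and z of flask0 in the frame of carrier between 0.001 and 0.012 m and x of flask1 in the frame of carrier between -0.066 and 0.066 m and y of flask1 in the frame of carrier between -0.066 and 0.066 m and z of flask1 in the frame of carrier between 0.001 and 0.012 m and x of case0 in the frame of carrier between -0.066 and 0.066 m and y of case0 in the frame of carrier between -0.066 and 0.066 m and z of case0 in the frame of carrier between 0.001 and 0.012 m and x of case1 in the frame of carrier between -0.066 and 0.066 m and y of case1 in the frame of carrier between -0.066 and 0.066 m and z of case1 in the frame of carrier between 0.001 and 0.012 m and value of joint clamp above 1.6 rad), for 0.2 s.
At the end, for the whole second after the job is handed in: All items present stand in the carrier (origins within 66 mm of its centre along each carrier axis, undersides 1 to 12 mm above its underside, tilt under 0.12 rad); carrier in its dock within 12 mm; clamp arm down (under 0.08 rad); cup, timer and pipette within 60 mm of their starts (x of jar0 in the frame of carrier between -0.066 and 0.066 m and y of jar0 in the frame of carrier between -0.066 and 0.066 m and z of jar0 in the frame of carrier between 0.001 and 0.012 m and angle between each of jar0, jar1, jar2, flask0, flask1, case0, case1's own z axis and vertical below 0.12 rad and x of jar1 in the frame of carrier between -0.066 and 0.066 m and y of jar1 in the frame of carrier between -0.066 and 0.066 m and z of jar1 in the frame of carrier between 0.001 and 0.012 m and x of jar2 in the frame of carrier between -0.066 and 0.066 m and y of jar2 in the frame of carrier between -0.066 and 0.066 m and z of jar2 in the frame of carrier between 0.001 and 0.012 m and x of flask0 in the frame of carrier between -0.066 and 0.066 m and y of flask0 in the frame of carrier between -0.066 and 0.066 m and z of flask0 in the frame of carrier between 0.001 and 0.012 m and x of flask1 in the frame of carrier between -0.066 and 0.066 m and y of flask1 in the frame of carrier between -0.066 and 0.066 m and z of flask1 in the frame of carrier between 0.001 and 0.012 m and x of case0 in the frame of carrier between -0.066 and 0.066 m and y of case0 in the frame of carrier between -0.066 and 0.066 m and z of case0 in the frame of carrier between 0.001 and 0.012 m and x of case1 in the frame of carrier between -0.066 and 0.066 m and y of case1 in the frame of carrier between -0.066 and 0.066 m and z of case1 in the frame of carrier between 0.001 and 0.012 m and x of carrier in the frame of dock between -0.012 and 0.012 m and y of carrier in the frame of dock between -0.012 and 0.012 m and value of joint clamp below 0.08 rad and distance of each of cup, timer, pipette from where it was at the start of the episode below 0.06 m); the robot touches nothing.
It fails at once if the cup is moved more than 60 mm (distance of cup from where it was at the start of the episode above 0.06 m).
It fails at once if the timer is moved more than 60 mm (distance of timer from where it was at the start of the episode above 0.06 m).
It fails at once if the pipette is moved more than 60 mm (distance of pipette from where it was at the start of the episode above 0.06 m).
Of jar0, jar1, jar2, flask0, flask1, case0, case1 only 4 to 6 are there at a start; the rules pass over those that are not, and their reading is None.
At some moment in a run one of jar0, jar1, jar2, flask0, flask1, case0, case1 may be knocked a few centimetres aside while the robot is not near it.
It also fails if it takes over 210 s, if anything falls off the work surface, if the arm or the gripper's body presses on something with over 40 N, if the wrist force passes 120 N, or if a joint passes its speed limit or range.

ROBOT

A 6-joint arm with a two-finger parallel gripper is mounted at the origin on the work surface. World frame = base frame: x ahead of the robot, y to its left, z up, the work surface at z = 0. Lengths are in m, angles in degrees, forces in N, time in s.
With the tool pointing down it reaches from about 0.275 to 0.725 m from the base axis. Payload 5.6 kg.
Tool frame: the origin (TCP) lies midway between the tips of the shut fingers; the grasp point (between the pads) lies 19 mm behind it; z points along the fingers, y is the line along which they close (so a half turn about z gives the same grasp; the last joint's range is limited). The gripper opens to 85 mm and grips with 20 to 120 N. Pads are 22 mm wide; open, the fingers measure 114 mm over their backs; the gripper's body (76 mm by 85 mm) begins 54 mm behind the grasp point. The pads swing forward as they close: fully open they stand 13 mm farther back than shut.
Start: joints at [91.02, 14.616, 6.199, 0, -81.583, -16.306], TCP at [0.145, 0.531, 0.231] pointing down, gripper open.
Joint ranges: [-168.99, 168.99], [-69.2, 112.95], [-62.41, 85.93], [-164.36, 98.24], [-168.68, -3.75], [-174.98, 174.98]. Speed limits (degrees/s): [147.25, 147.25, 180, 180, 180, 180].

INTERFACE

Orientations are given as [roll, pitch, yaw] about the fixed x, y, z axes, in that order (R = Rz(yaw) Ry(pitch) Rx(roll)).
In Python, from rig import read_state, read_camera, job gives the robot as it stands.
- The arm moves only by the shell command python3 -m crank 'ROWS' [FORCE]. ROWS is a JSON object of lists of equal length, an entry for each row: "rotation": the turn, a rotation vector about the tool's x, y, z each as a share of 5 degrees, from -1 to 1, a list of three; "offset": the shift along the tool's x, y, z each as a share of 20 mm, from -1 to 1, a list of three; "fingers": the closure, from -1 (fully open) to 1 (shut). In form: {"rotation": [[ax, ay, az], ...], "offset": [[x, y, z], ...], "fingers": [fingers, ...]}. A call has exactly 10 rows; each row shifts and turns the commanded pose from where the row before left it, along the tool's axes as they then stand; what a row does not reach is not made up. A row lasts 1/12 s, in which the tool goes at most 41.7 mm and 7.16 degrees, less where a joint would pass 70% of its speed; a pose out of reach is approached as far as the arm can. A call with a number of a shift or a turn outside -1 to 1 is refused whole. A call with a gripper value outside its range is refused whole. The fingers move at their own pace and stop on an object; FORCE is the grip in N (left out, the last holds). Time passes only in rows, so rows that do not move let the fingers close, or fill a call up. It gives the time, the measured TCP pose, the force, the opening and the grip force at its end, in the units of the state.
- read_state(): the state, without advancing time (a new reading comes with each control period).
- read_camera(name): name is "scene" or "side" or "wrist"; returns a dict with "img" (480x640x3 uint8, red, green, blue), "range_z" (480x640 float32, m along the optical axis (not along the pixel's ray), 0 where there is no reading), "fov_y" (degrees; the focal length in pixels is half the picture's height over the tangent of half this angle, whatever the lens; pixels are square), "cx", "cy" (the principal point, pixels), "world_to_cam" (4x4, takes a point from world to camera coordinates); the wrist camera has in their place "tool_from_camera" (4x4, takes a point from camera to tool coordinates, whose origin is the TCP and whose axes are the flange's). Camera axes: x right, y down, z forward; pixel columns grow to the right and rows downward; lengths in m; the calibration is good to about 2 mm. The wrist camera is an equidistant fisheye: a pixel r from the principal point sees the ray r / f radians off the axis. A picture is of the moment at which its call begins: read the wrist's pose just before it.
- job.sign_off(): hands the job in; it is judged then, once.
The state is a dict: "t": time; "joints": joint angles; "dq": joint speeds; "effort": joint torques, N m; "position": TCP position; "orientation": TCP orientation; "ft_force": force on the tool from outside, world axes, zero at the start; "torque": the same for the moment, N m; "grip_width": opening from 0.0 (shut) to 1.0 (fully open); "grip_force": force on a finger pad.
Only numpy, scipy, OpenCV 4.12 (cv2) and the standard library are available. Lean on these libraries where they do the work, as an engineer would, in place of code of your own. Each camera call takes 0.05 s, during which the arm holds its last target. There are 200 camera calls.

## Working session

There is one attempt and no reset: what is moved stays moved. The work goes in short steps, Python scripts to look and compute and a shell command to move; the robot and the scene stay as the last step left them, time stands still between calls to the robot, and variables do not carry over. Pictures are saved under pics/ and viewed, at most 14 in all, crops included, and the job is handed in when it is done.

```bash
mkdir -p pics; ls; cat > h.py <<'E'
import numpy as np, cv2
from rig import read_state, read_camera
def save(n,f):
    c=read_camera(n); cv2.imwrite('pics/'+f,c['img'][:,:,::-1]); np.savez(''+f[:-4]+'.npz',**c); return c
def cloud(c):
    f=240/np.tan(np.radians(c['fov_y'])/2); v,u=np.mgrid[:480,:640]; z=c['range_z']
    p=np.stack([(u-c['cx'])/f*z,(v-c['cy'])/f*z,z],-1)
    T=np.linalg.inv(c['world_to_cam']); return p@T[:3,:3].T+T[:3,3]
E
python3 - <<'E'
from h import *
for n in('scene','side'):
    c=save(n,n+'0.png'); print(n,c['fov_y'],np.linalg.inv(c['world_to_cam']).round(3).tolist())
s=read_state();print(s)
E
```

```text
pics
scene 56.49120801869723 [[0.43, 0.665, -0.61, 1.19], [0.903, -0.327, 0.28, -0.242], [-0.013, -0.671, -0.741, 0.832], [0.0, 0.0, 0.0, 1.0]]
side 44.246943124181755 [[0.672, -0.575, 0.467, 0.06], [-0.741, -0.509, 0.438, -0.442], [-0.014, -0.641, -0.768, 0.999], [0.0, 0.0, 0.0, 1.0]]
{'t': 0.1, 'joints': array([ 9.10194710e+01,  1.46507286e+01,  6.13793083e+00, -2.25278759e-02,
       -8.15856342e+01, -1.63084174e+01]), 'dq': array([ 0.11591739, -0.07466416,  0.18503529,  0.08928509,  0.10521237,
       -0.0519712 ]), 'effort': array([-1.73706878e-03, -3.87606347e+01,  2.38473219e+01,  5.37780851e+00,
       -3.82629602e-03,  9.00766565e-06]), 'position': array([0.14485021, 0.53011297, 0.23047973]), 'orientation': array([ 1.79899272e+02, -6.25736936e-03, -1.52922566e+01]), 'ft_force': array([0.21224707, 0.15642514, 0.31715383]), 'torque': array([-0.01878321,  0.03671111, -0.03119278]), 'grip_force': 0.0, 'grip_width': 0.9965535623143278}
```

View pics/scene0.png

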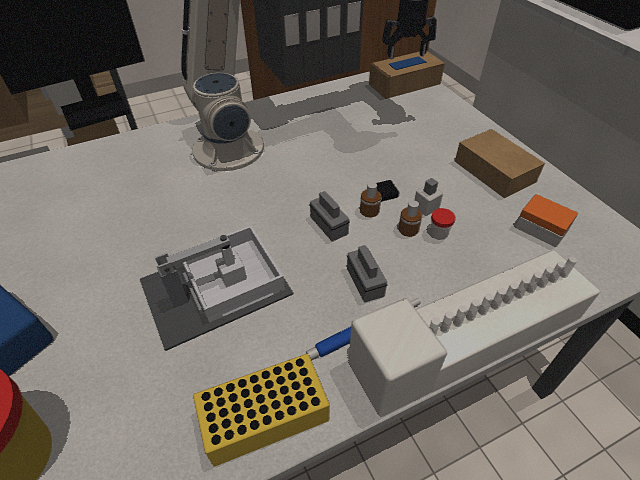

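View pics/side0.png

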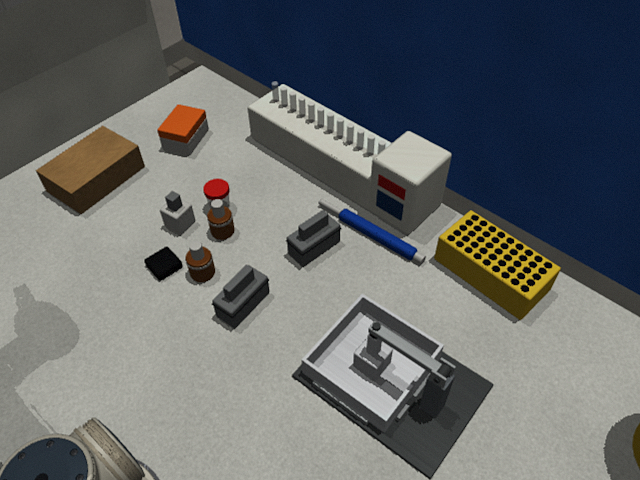

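The scene shows two jars (370,200; 410,220), one flask (428,197), two cases (330,215; 366,273), the cup (442,222), and the carrier (235,270) with its clamp post to the left. I'll now localise them from the depth data.

```bash
cat >> h.py <<'E'
def clusters(P,lo,hi,mn=12,xr=(0.05,0.8),yr=(-.5,.8)):
    ok=(P[...,2]>lo)&(P[...,2]<hi)&(P[...,0]>xr[0])&(P[...,0]<xr[1])&(P[...,1]>yr[0])&(P[...,1]<yr[1])
    n,l=cv2.connectedComponents(ok.astype(np.uint8)); out=[]
    for i in range(1,n):
        m=l==i
        if m.sum()>=mn:
            q=P[m]; r=cv2.minAreaRect((q[:,:2]*1000).astype(np.float32))
            out.append((m.sum(),[round(float(x),1) for x in (*r[0],*r[1],r[2])],round(float(np.median(q[:,2])*1000),1),np.argwhere(m).mean(0).round()[::-1].tolist()))
    return out
E
python3 - <<'E'
from h import *
for n in('scene','side'):
    c=dict(np.load(n+'0.npz')); P=cloud(c); print(n)
    print('grips');[print(x) for x in clusters(P,.083,.1)]
    print('50-62');[print(x) for x in clusters(P,.05,.066)]
    print('arm');[print(x) for x in clusters(P,.105,.16)]
    print('low');[print(x) for x in clusters(P,.015,.03,40)]
E
```

```text
scene
grips
(np.int64(28), [97.1, 6.5, 7.1, 44.6, 4.1], 96.4, [234.0, 138.0])
(np.int64(83), [503.5, 399.7, 25.7, 28.6, 8.1], 90.8, [431.0, 183.0])
(np.int64(72), [446.8, 255.0, 23.6, 25.8, 35.5], 90.6, [372.0, 186.0])
(np.int64(180), [446.3, 132.7, 74.8, 18.8, 5.0], 91.1, [329.0, 201.0])
(np.int64(85), [552.6, 311.3, 23.5, 25.3, 22.7], 90.8, [413.0, 205.0])
(np.int64(240), [652.8, 125.2, 18.8, 71.0, 83.4], 91.1, [368.0, 258.0])
(np.int64(53), [514.9, -152.7, 24.1, 13.3, 60.6], 92.2, [228.0, 256.0])
(np.int64(94), [533.5, -278.4, 4.6, 33.6, 3.1], 91.7, [172.0, 282.0])
50-62
(np.int64(151), [61.2, -0.1, 101.8, 20.1, 89.6], 56.8, [230.0, 144.0])
(np.int64(429), [493.0, 627.3, 235.6, 110.1, 37.1], 57.9, [497.0, 167.0])
(np.int64(223), [503.3, 398.3, 53.5, 53.5, 8.3], 57.0, [429.0, 194.0])
(np.int64(198), [449.2, 255.1, 52.7, 49.7, 58.6], 57.2, [371.0, 197.0])
(np.int64(1031), [701.6, 618.5, 110.0, 85.7, 23.1], 63.8, [549.0, 213.0])
(np.int64(445), [448.6, 132.2, 113.4, 53.3, 5.7], 57.4, [329.0, 214.0])
(np.int64(216), [555.4, 309.7, 53.1, 50.4, 50.3], 57.2, [411.0, 216.0])
(np.int64(367
[... 3590 characters left out ...]
, 35.9, 69.5, 55.5], 22.9, [180.0, 223.0])
(np.int64(110), [543.7, 298.5, 25.7, 53.2, 64.1], 22.2, [222.0, 231.0])
(np.int64(233), [638.9, 107.2, 48.1, 118.1, 58.8], 23.0, [314.0, 250.0])
(np.int64(661), [400.8, 330.9, 60.9, 62.1, 84.9], 22.7, [162.0, 261.0])
(np.int64(486), [790.2, -196.0, 218.1, 18.3, 89.9], 22.4, [481.0, 285.0])
(np.int64(114), [435.6, 246.0, 29.8, 53.8, 53.4], 23.7, [203.0, 273.0])
(np.int64(233), [439.3, 111.9, 46.3, 119.1, 71.7], 22.9, [244.0, 308.0])
(np.int64(2715), [517.5, -143.7, 158.8, 166.1, 3.3], 16.6, [368.0, 360.0])
(np.int64(939), [446.2, -187.1, 111.4, 231.2, 40.4], 22.6, [365.0, 400.0])
(np.int64(85), [508.2, -286.9, 22.7, 45.1, 45.9], 23.3, [430.0, 409.0])
```

```bash
cat >> h.py <<'E'
def go(x,y,z,yaw):
    "turn (units of 5 deg, tool z) first, then shift (units of 20 mm) in turned tool axes"
    s=read_state(); p=s['position']; o=s['orientation']
    d=(yaw-o[2]+180)%360-180; a=np.radians(yaw); dx,dy,dz=(np.array([x,y,z])-p)/.02
    print('t%.1f'%s['t'],'p',(p*1000).round(1),o.round(1),'w%.3f gf%.1f'%(s['grip_width'],s['grip_force']),'| az %.2f | off x %.2f y %.2f z %.2f'%(-d/5,dx*np.cos(a)+dy*np.sin(a),dx*np.sin(a)-dy*np.cos(a),-dz))
def dock(u,v):
    a=np.radians(3.2); return .509+u*np.cos(a)-v*np.sin(a), -.1495+u*np.sin(a)+v*np.cos(a)
E
python3 -m crank '{"rotation":[[0,0,1],[0,0,1],[0,0,1],[0,0,1],[0,0,1],[0,0,1],[0,0,1],[0,0,1],[0,0,1],[0,0,1]],"offset":[[0,0,0],[0,0,0],[0,0,0],[0,0,0],[0,0,0],[0,0,0],[0,0,0],[0,0,0],[0,0,0],[0,0,0]],"fingers":[-1,-1,-1,-1,-1,-1,-1,-1,-1,-1]}' 20
python3 -m crank '{"rotation":[[0,0,1],[0,0,1],[0,0,1],[0,0,1],[0,0,0.3],[0,0,0],[0,0,0],[0,0,0],[0,0,0],[0,0,0]],"offset":[[0,0,0],[0,0,0],[0,0,0],[0,0,0],[0,0,0],[0,0,0],[0,0,0],[0,0,0],[0,0,0],[0,0,0]],"fingers":[-1,-1,-1,-1,-1,-1,-1,-1,-1,-1]}'
python3 -c "
from h import *
x,y=dock(0,-.130+.100); print(x,y); go(x,y,.231,-86.8)"
```

```text
t: 0.93
position: [0.1449, 0.5303, 0.2308]
orientation: [180.0, -0.0, -65.5]
ft_force: [-0.1, 0.9, -0.7]
grip_width: 0.997
grip_force: 0.0
t: 1.77
position: [0.145, 0.5305, 0.2312]
orientation: [180.0, -0.0, -86.8]
ft_force: [-0.0, -0.6, 0.0]
grip_width: 1.001
grip_force: 0.0
0.5106746451497949 -0.17945322292545943
t1.8 p [145.  530.5 231.2] [180.   -0.  -86.8] w1.001 gf0.0 | az 0.01 | off x 36.46 y -16.28 z 0.01
```

```bash
for i in 1 2 3; do python3 -m crank '{"rotation":[[0,0,0],[0,0,0],[0,0,0],[0,0,0],[0,0,0],[0,0,0],[0,0,0],[0,0,0],[0,0,0],[0,0,0]],"offset":[[0.985,-0.44,0],[0.985,-0.44,0],[0.985,-0.44,0],[0.985,-0.44,0],[0.985,-0.44,0],[0.985,-0.44,0],[0.985,-0.44,0],[0.985,-0.44,0],[0.985,-0.44,0],[0.985,-0.44,0]],"fingers":[-1,-1,-1,-1,-1,-1,-1,-1,-1,-1]}' >/dev/null; done
python3 -m crank '{"rotation":[[0,0,0],[0,0,0],[0,0,0],[0,0,0],[0,0,0],[0,0,0],[0,0,0],[0,0,0],[0,0,0],[0,0,0]],"offset":[[0.985,-0.44,0],[0.985,-0.44,0],[0.985,-0.44,0],[0.985,-0.44,0],[0.985,-0.44,0],[0.985,-0.44,0],[0.985,-0.44,0],[0,0,0],[0,0,0],[0,0,0]],"fingers":[-1,-1,-1,-1,-1,-1,-1,-1,-1,-1]}'
python3 -c "
from h import *
x,y=dock(0,-.130+.100); go(x,y,.117,-86.8)"
```

```text
t: 5.1
position: [0.5107, -0.1788, 0.2312]
orientation: [180.0, 0.0, -86.8]
ft_force: [-0.2, -1.1, -1.0]
grip_width: 0.999
grip_force: 0.0
t5.1 p [ 510.7 -178.8  231.2] [180.    0.  -86.8] w0.999 gf0.0 | az 0.00 | off x 0.03 y 0.00 z 5.71
```

```bash
python3 -m crank '{"rotation":[[0,0,0],[0,0,0],[0,0,0],[0,0,0],[0,0,0],[0,0,0],[0,0,0],[0,0,0],[0,0,0],[0,0,0]],"offset":[[0,0,0.8],[0,0,0.8],[0,0,0.8],[0,0,0.8],[0,0,0.8],[0,0,0.8],[0,0,0.5],[0,0,0.4],[0,0,0],[0,0,0]],"fingers":[-1,-1,-1,-1,-1,-1,-1,-1,-1,-1]}' 
python3 -m crank '{"rotation":[[0,0,0],[0,0,0],[0,0,0],[0,0,0],[0,0,0],[0,0,0],[0,0,0],[0,0,0],[0,0,0],[0,0,0]],"offset":[[0,0,0],[0,0,0],[0,0,0],[0,0,0],[0,0,0],[0,0,0],[0,0,0],[0,0,0],[0,0,0],[0,0,0]],"fingers":[1,1,1,1,1,1,1,1,1,1]}' 25
python3 -c "
from h import *
go(.51,-.1788,.117,-86.8)
R=.1
th=np.radians(np.arange(0,116,8)); px=R*(1-np.cos(th))/.02; pz=-R*np.sin(th)/.02
print(np.c_[np.diff(px),np.diff(pz)].round(2).tolist())"
```

```text
t: 5.93
position: [0.5111, -0.1788, 0.1177]
orientation: [-180.0, -0.0, -86.8]
ft_force: [0.2, 0.3, -0.2]
grip_width: 0.999
grip_force: 0.0
t: 6.77
position: [0.511, -0.179, 0.1176]
orientation: [-180.0, -0.0, -86.8]
ft_force: [-1.1, 0.8, 3.4]
grip_width: 0.227
grip_force: 30.5
t6.8 p [ 511.  -179.   117.6] [-180.    -0.   -86.8] w0.227 gf30.5 | az 0.00 | off x -0.01 y 0.05 z 0.03
[[0.05, -0.7], [0.15, -0.68], [0.24, -0.66], [0.33, -0.62], [0.41, -0.56], [0.48, -0.5], [0.55, -0.43], [0.6, -0.35], [0.65, -0.26], [0.68, -0.17], [0.69, -0.07], [0.7, 0.02], [0.69, 0.12], [0.66, 0.22]]
```

```bash
python3 -m crank '{"rotation":[[0,0,0],[0,0,0],[0,0,0],[0,0,0],[0,0,0],[0,0,0],[0,0,0],[0,0,0],[0,0,0],[0,0,0]],"offset":[[0.05,0,-0.7],[0.15,0,-0.68],[0.24,0,-0.66],[0.33,0,-0.62],[0.41,0,-0.56],[0.48,0,-0.5],[0.55,0,-0.43],[0.6,0,-0.35],[0.65,0,-0.26],[0.68,0,-0.17]],"fingers":[1,1,1,1,1,1,1,1,1,1]}' 
python3 -m crank '{"rotation":[[0,0,0],[0,0,0],[0,0,0],[0,0,0],[0,0,0],[0,0,0],[0,0,0],[0,0,0],[0,0,0],[0,0,0]],"offset":[[0.69,0,-0.07],[0.7,0,0.02],[0.69,0,0.12],[0.66,0,0.22],[0,0,0],[0,0,0],[0,0,0],[0,0,0],[0,0,0],[0,0,0]],"fingers":[1,1,1,1,1,1,-1,-1,-1,-1]}' 
python3 -m crank '{"rotation":[[0,0,0],[0,0,0],[0,0,0],[0,0,0],[0,0,0],[0,0,0],[0,0,0],[0,0,0],[0,0,0],[0,0,0]],"offset":[[0,0,0],[0,0,0],[0,0,0],[0,0,0],[0,0,-0.8],[0,0,-0.8],[0,0,-0.8],[0,0,-0.8],[0,0,-0.8],[0,0,0]],"fingers":[-1,-1,-1,-1,-1,-1,-1,-1,-1,-1]}' 
python3 -c "
from h import *
c=save('side','side1.png'); P=cloud(c); [print(x) for x in clusters(P,.083,.1)]
print(clusters(P,.15,.22,xr=(.45,.6),yr=(-.5,-.28)))
go(.652,.126,.25,-6.5)"
```

```text
t: 7.6
position: [0.5156, -0.2602, 0.2154]
orientation: [180.0, 0.2, -86.7]
ft_force: [0.6, 4.9, -1.7]
grip_width: 0.225
grip_force: 32.8
t: 8.43
position: [0.5185, -0.316, 0.2098]
orientation: [180.0, 0.0, -86.8]
ft_force: [0.0, -0.8, 0.1]
grip_width: 0.787
grip_force: 0.0
t: 9.27
position: [0.5195, -0.3172, 0.2939]
orientation: [-179.7, -0.2, -86.8]
ft_force: [-0.2, 0.8, 0.0]
grip_width: 0.997
grip_force: 0.0
(np.int64(69), [546.2, 306.4, 14.4, 24.9, 55.8], 90.9, [217.0, 206.0])
(np.int64(302), [650.9, 126.3, 21.3, 72.8, 84.1], 91.8, [313.0, 221.0])
(np.int64(135), [444.9, 256.2, 28.1, 25.0, 37.5], 92.3, [195.0, 246.0])
(np.int64(367), [445.2, 133.4, 71.8, 20.7, 5.5], 92.3, [237.0, 279.0])
(np.int64(71), [504.6, -153.7, 14.4, 27.7, 49.9], 91.6, [373.0, 346.0])
(np.int64(126), [507.6, -287.2, 22.3, 44.8, 45.4], 92.1, [435.0, 392.0])
[(np.int64(341), [517.6, -299.6, 22.1, 40.1, 6.2], 188.3, [455.0, 366.0])]
t9.3 p [ 519.3 -316.7  292. ] [-1.798e+02 -1.000e-01 -8.680e+01] w1.002 gf0.0 | az -16.06 | off x 4.09 y -22.75 z 2.10
```

View pics/side1.png

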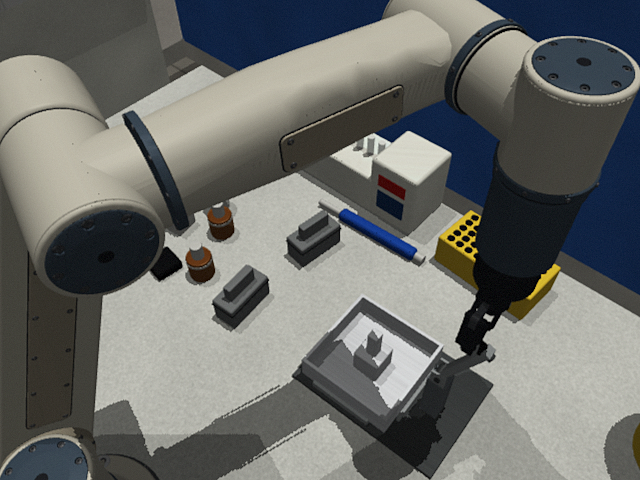

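The clamp is fully open, leaning away from the carrier at (490,352). Next is case B.

```bash
python3 -m crank '{"rotation":[[0,0,-1],[0,0,-1],[0,0,-1],[0,0,-1],[0,0,-1],[0,0,-1],[0,0,-1],[0,0,-1],[0,0,-1],[0,0,-1]],"offset":[[0,0,0],[0,0,0],[0,0,0],[0,0,0],[0,0,0],[0,0,0],[0,0,0],[0,0,0],[0,0,0],[0,0,0]],"fingers":[-1,-1,-1,-1,-1,-1,-1,-1,-1,-1]}' >/dev/null
python3 -m crank '{"rotation":[[0,0,-1],[0,0,-1],[0,0,-1],[0,0,-1],[0,0,-1],[0,0,-1],[0,0,-0.06],[0,0,0],[0,0,0],[0,0,0]],"offset":[[0,0,0],[0,0,0],[0,0,0],[0,0,0],[0,0,0],[0,0,0],[0,0,0],[0.17,-0.95,0],[0.17,-0.95,0],[0.17,-0.95,0]],"fingers":[-1,-1,-1,-1,-1,-1,-1,-1,-1,-1]}' >/dev/null
for i in 1 2; do python3 -m crank '{"rotation":[[0,0,0],[0,0,0],[0,0,0],[0,0,0],[0,0,0],[0,0,0],[0,0,0],[0,0,0],[0,0,0],[0,0,0]],"offset":[[0.17,-0.95,0.3],[0.17,-0.95,0.3],[0.17,-0.95,0.3],[0.17,-0.95,0.3],[0.17,-0.95,0.3],[0.17,-0.95,0.3],[0.17,-0.95,0.3],[0.17,-0.95,0.3],[0.17,-0.95,0.3],[0.17,-0.95,0.3]],"fingers":[-1,-1,-1,-1,-1,-1,-1,-1,-1,-1]}' >/dev/null; done
python3 -m crank '{"rotation":[[0,0,0],[0,0,0],[0,0,0],[0,0,0],[0,0,0],[0,0,0],[0,0,0],[0,0,0],[0,0,0],[0,0,0]],"offset":[[0.17,-0.9,0],[0,0,0],[0,0,0],[0,0,0],[0,0,0],[0,0,0],[0,0,0],[0,0,0],[0,0,0],[0,0,0]],"fingers":[-1,-1,-1,-1,-1,-1,-1,-1,-1,-1]}' 
python3 -c "
from h import *
c=save('scene','scene1.png'); P=cloud(c); [print(x) for x in clusters(P,.083,.1)]
go(.6515,.1258,.063,-6.5)"
```

```text
t: 13.48
position: [0.6511, 0.1263, 0.1702]
orientation: [-180.0, -0.0, -6.5]
ft_force: [0.7, -0.4, -0.1]
grip_width: 1.001
grip_force: 0.0
(np.int64(135), [59.0, -0.7, 79.8, 17.6, 89.8], 92.0, [229.0, 134.0])
(np.int64(83), [502.6, 399.5, 25.9, 24.7, 8.7], 90.4, [431.0, 183.0])
(np.int64(169), [447.2, 132.4, 70.2, 21.1, 5.1], 91.2, [328.0, 200.0])
(np.int64(77), [553.0, 311.9, 22.7, 26.1, 27.7], 90.6, [414.0, 205.0])
(np.int64(241), [652.9, 125.3, 18.8, 70.3, 83.2], 91.3, [368.0, 258.0])
(np.int64(53), [516.1, -152.8, 24.1, 13.1, 60.7], 91.1, [228.0, 257.0])
(np.int64(96), [533.1, -278.4, 5.7, 33.5, 3.2], 91.3, [172.0, 282.0])
t13.5 p [651.1 126.4 170.2] [-180.    -0.    -6.5] w0.998 gf0.0 | az 0.00 | off x 0.02 y 0.03 z 5.36
```

```bash
python3 -m crank '{"rotation":[[0,0,0],[0,0,0],[0,0,0],[0,0,0],[0,0,0],[0,0,0],[0,0,0],[0,0,0],[0,0,0],[0,0,0]],"offset":[[0,0,0.8],[0,0,0.8],[0,0,0.8],[0,0,0.8],[0,0,0.8],[0,0,0.8],[0,0,0.55],[0,0,0],[0,0,0],[0,0,0]],"fingers":[-1,-1,-1,-1,-1,-1,-1,-1,1,1]}' 45
python3 -m crank '{"rotation":[[0,0,0],[0,0,0],[0,0,0],[0,0,0],[0,0,0],[0,0,0],[0,0,0],[0,0,0],[0,0,0],[0,0,0]],"offset":[[0,0,0],[0,0,0],[0,0,0],[0,0,0],[0,0,0],[0,0,0],[0,0,0],[0,0,-0.5],[0,0,-0.9],[0,0,-0.9]],"fingers":[1,1,1,1,1,1,1,1,1,1]}'
python3 -m crank '{"rotation":[[0,0,0],[0,0,0],[0,0,0],[0,0,0],[0,0,0],[0,0,-1],[0,0,-0.94],[0,0,0],[0,0,0],[0,0,0]],"offset":[[0,0,-0.9],[0,0,-0.9],[0,0,-0.9],[0,0,-0.9],[0,0,-0.5],[0,0,0],[0,0,0],[0,0,0],[0,0,0],[0,0,0]],"fingers":[1,1,1,1,1,1,1,1,1,1]}'
python3 -c "
from h import *
x,y=dock(-.0285,-.0565);go(x,y,.190,3.2)"
```

```text
t: 14.37
position: [0.6519, 0.1267, 0.0643]
orientation: [-180.0, -0.1, -6.5]
ft_force: [0.7, -0.6, 0.1]
grip_width: 0.747
grip_force: 0.0
t: 15.2
position: [0.6498, 0.1262, 0.1082]
orientation: [179.9, 0.2, -6.5]
ft_force: [0.5, 0.1, -2.1]
grip_width: 0.204
grip_force: 49.7
t: 16.03
position: [0.6508, 0.1265, 0.1904]
orientation: [180.0, 0.1, 3.1]
ft_force: [-0.9, 0.1, -2.2]
grip_width: 0.205
grip_force: 49.9
t16.0 p [650.8 126.5 190.4] [1.8e+02 1.0e-01 3.1e+00] w0.205 gf49.9 | az -0.02 | off x -9.27 y 16.21 z 0.02
```

```bash
python3 -m crank '{"rotation":[[0,0,0],[0,0,0],[0,0,0],[0,0,0],[0,0,0],[0,0,0],[0,0,0],[0,0,0],[0,0,0],[0,0,0]],"offset":[[-0.515,0.9,-0.5],[-0.515,0.9,-0.5],[-0.515,0.9,0],[-0.515,0.9,0],[-0.515,0.9,0],[-0.515,0.9,0],[-0.515,0.9,0],[-0.515,0.9,0],[-0.515,0.9,0],[-0.515,0.9,0]],"fingers":[1,1,1,1,1,1,1,1,1,1]}' >/dev/null
python3 -m crank '{"rotation":[[0,0,0],[0,0,0],[0,0,0],[0,0,0],[0,0,0],[0,0,0],[0,0,0],[0,0,0],[0,0,0],[0,0,0]],"offset":[[-0.515,0.9,0],[-0.515,0.9,0],[-0.515,0.9,0],[-0.515,0.9,0],[-0.515,0.9,0],[-0.515,0.9,0],[-0.515,0.9,0],[-0.515,0.9,0],[0,0,0],[0,0,0]],"fingers":[1,1,1,1,1,1,1,1,1,1]}'
python3 -c "
from h import *
x,y=dock(-.0285,-.0565);go(x,y,.079,3.2)
c=save('scene','scene2.png'); P=cloud(c); print(clusters(P,.045,.066,xr=(.4,.65),yr=(-.26,-.03)))
c=save('wrist','wrist2.png')
"
```

```text
t: 17.7
position: [0.4837, -0.208, 0.2111]
orientation: [-180.0, 0.0, 3.0]
ft_force: [0.2, 0.6, -3.4]
grip_width: 0.203
grip_force: 49.8
t17.7 p [ 483.7 -208.   211.1] [-180.    0.    3.] w0.203 gf49.8 | az -0.03 | off x 0.00 y -0.03 z 6.60
[(np.int64(1160), [508.4, -149.6, 188.9, 183.4, 3.2], 56.4, [236.0, 271.0]), (np.int64(404), [509.6, -149.9, 54.7, 52.2, 3.2], 62.9, [230.0, 267.0])]
```

View pics/wrist2.png

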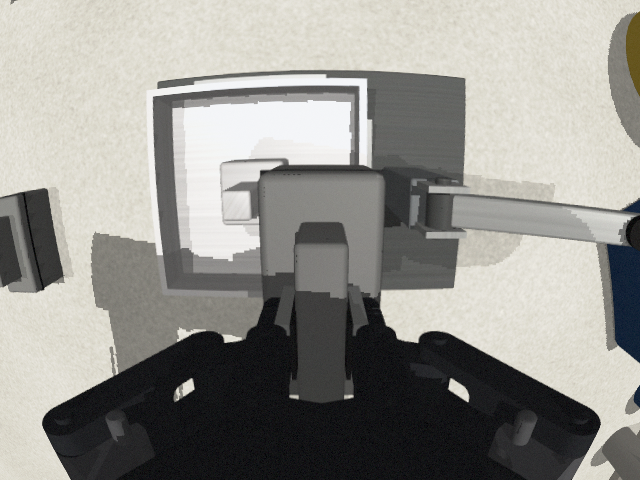

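```bash
python3 -m crank '{"rotation":[[0,0,0],[0,0,0],[0,0,0],[0,0,0],[0,0,0],[0,0,0],[0,0,0],[0,0,0],[0,0,0],[0,0,0]],"offset":[[0,0,0.7],[0,0,0.7],[0,0,0.7],[0,0,0.7],[0,0,0.7],[0,0,0.7],[0,0,0.6],[0,0,0.6],[0,0,0],[0,0,0]],"fingers":[1,1,1,1,1,1,1,1,1,1]}'
python3 -m crank '{"rotation":[[0,0,0],[0,0,0],[0,0,0],[0,0,0],[0,0,0],[0,0,0],[0,0,0],[0,0,0],[0,0,0],[0,0,0]],"offset":[[0,0,0.3],[0,0,0.3],[0,0,0.3],[0,0,0.2],[0,0,0.15],[0,0,0],[0,0,0],[0,0,0],[0,0,0],[0,0,0]],"fingers":[1,1,1,1,1,1,1,1,1,1]}'
python3 -c "
from h import *
x,y=dock(-.0285,-.0565);go(x,y,.077,3.2)"
```

```text
t: 18.63
position: [0.4842, -0.2068, 0.1028]
orientation: [-180.0, 0.1, 3.3]
ft_force: [-0.3, -0.6, -3.0]
grip_width: 0.202
grip_force: 49.8
t: 19.47
position: [0.4842, -0.2074, 0.0781]
orientation: [-180.0, -0.0, 3.2]
ft_force: [0.2, -0.2, -3.5]
grip_width: 0.201
grip_force: 49.8
t19.5 p [ 484.2 -207.4   78.1] [-180.    -0.     3.2] w0.201 gf49.8 | az 0.00 | off x -0.03 y 0.01 z 0.06
```

```bash
python3 -m crank '{"rotation":[[0,0,0],[0,0,0],[0,0,0],[0,0,0],[0,0,0],[0,0,0],[0,0,0],[0,0,0],[0,0,0],[0,0,0]],"offset":[[0,0,0.06],[0,0,0],[0,0,0],[0,0,0],[0,0,0],[0,0,0],[0,0,-0.3],[0,0,-0.9],[0,0,-1],[0,0,-1]],"fingers":[1,0.2,0.2,0.2,0.2,0.2,0.2,0.2,0.2,0.2]}'
python3 -m crank '{"rotation":[[0,0,0],[0,0,0],[0,0,0],[0,0,-0.44],[0,0,0],[0,0,0],[0,0,0],[0,0,0],[0,0,0],[0,0,0]],"offset":[[0,0,-1],[0,0,-1],[0,0,-0.5],[0,0,0],[0,0,0],[0,0,0],[0,0,0],[0,0,0],[0,0,0],[0,0,0]],"fingers":[0.2,0.2,0.2,0.2,0.2,0.2,0.2,0.2,0.2,0.2]}'
python3 -c "
from h import *
go(.4465,.1328,.063,5.4)
c=save('scene','scene3.png'); P=cloud(c); [print(x) for x in clusters(P,.083,.112)]"
```

```text
t: 20.3
position: [0.4839, -0.2074, 0.1419]
orientation: [180.0, 0.0, 3.2]
ft_force: [-0.2, -0.9, -0.0]
grip_width: 0.397
grip_force: 0.0
t: 21.13
position: [0.484, -0.2073, 0.1905]
orientation: [-180.0, 0.0, 5.4]
ft_force: [0.7, 0.5, -0.9]
grip_width: 0.402
grip_force: 0.0
t21.1 p [ 484.  -207.3  190.5] [-180.     0.     5.4] w0.402 gf0.0 | az -0.00 | off x -0.27 y -17.11 z 6.38
(np.int64(73), [59.1, 106.4, 113.3, 18.6, 87.0], 106.0, [264.0, 120.0])
(np.int64(237), [59.8, 1.0, 87.9, 19.3, 89.9], 97.8, [228.0, 132.0])
(np.int64(82), [503.2, 399.7, 23.5, 26.8, 2.5], 90.7, [431.0, 183.0])
(np.int64(73), [445.6, 255.1, 22.7, 25.1, 77.4], 90.8, [372.0, 186.0])
(np.int64(184), [448.2, 133.0, 71.9, 19.0, 5.0], 91.2, [329.0, 201.0])
(np.int64(84), [552.9, 310.9, 24.2, 26.1, 19.8], 91.3, [413.0, 204.0])
(np.int64(273), [485.1, -207.3, 72.9, 17.9, 3.1], 105.0, [199.0, 255.0])
(np.int64(91), [514.9, -153.2, 26.2, 14.3, 56.5], 98.3, [227.0, 255.0])
(np.int64(158), [533.4, -278.5, 5.6, 33.5, 0.9], 97.8, [171.0, 280.0])
```

```bash
python3 -m crank '{"rotation":[[0,0,0],[0,0,0],[0,0,0],[0,0,0],[0,0,0],[0,0,0],[0,0,0],[0,0,0],[0,0,0],[0,0,0]],"offset":[[-0.27,-0.95,0],[0,-0.95,0],[0,-0.95,0],[0,-0.95,0],[0,-0.95,0],[0,-0.95,0],[0,-0.95,0],[0,-0.95,0],[0,-0.95,0],[0,-0.95,0]],"fingers":[0,0,0,0,0,0,0,0,0,0]}' >/dev/null
python3 -m crank '{"rotation":[[0,0,0],[0,0,0],[0,0,0],[0,0,0],[0,0,0],[0,0,0],[0,0,0],[0,0,0],[0,0,0],[0,0,0]],"offset":[[0,-0.95,0],[0,-0.95,0],[0,-0.95,0],[0,-0.95,0],[0,-0.95,0],[0,-0.95,0],[0,-0.95,0],[0,-0.95,0],[0,0,0],[0,0,0]],"fingers":[0,0,0,0,0,0,0,0,0,0]}'
python3 -m crank '{"rotation":[[0,0,0],[0,0,0],[0,0,0],[0,0,0],[0,0,0],[0,0,0],[0,0,0],[0,0,0],[0,0,0],[0,0,0]],"offset":[[0,0,0.9],[0,0,0.9],[0,0,0.9],[0,0,0.9],[0,0,0.9],[0,0,0.9],[0,0,0.5],[0,0,0.48],[0,0,0],[0,0,0]],"fingers":[0,0,0,0,0,0,0,0,0,1]}'
python3 -c "
from h import *
go(.4465,.1328,.063,5.4)"
python3 -m crank '{"rotation":[[0,0,0],[0,0,0],[0,0,0],[0,0,0],[0,0,0],[0,0,0],[0,0,0],[0,0,0],[0,0,0],[0,0,0]],"offset":[[0,0,0],[0,0,0],[0,0,0],[0,0,0],[0,0,0],[0,0,0],[0,0,-0.3],[0,0,-0.9],[0,0,-0.9],[0,0,-0.9]],"fingers":[1,1,1,1,1,1,1,1,1,1]}'
python3 -m crank '{"rotation":[[0,0,0],[0,0,0],[0,0,0],[0,0,0],[0,0,0],[0,0,0.44],[0,0,0],[0,0,0],[0,0,0],[0,0,0]],"offset":[[0,0,-0.9],[0,0,-0.9],[0,0,-0.9],[0,0,-0.9],[0,0,-0.4],[0,0,0],[0,0,0],[0,0,0],[0,0,0],[0,0,0]],"fingers":[1,1,1,1,1,1,1,1,1,1]}'
python3 -c "
from h import *
x,y=dock(-.0285,.0565);go(x,y,.077,3.2)"
```

```text
t: 22.85
position: [0.4464, 0.1332, 0.1908]
orientation: [180.0, 0.0, 5.5]
ft_force: [0.5, -0.6, 0.0]
grip_width: 0.505
grip_force: 0.0
t: 23.68
position: [0.4465, 0.1318, 0.0632]
orientation: [180.0, 0.0, 5.4]
ft_force: [-1.0, 0.5, 1.4]
grip_width: 0.371
grip_force: 0.0
t23.7 p [446.5 131.8  63.2] [180.    0.    5.4] w0.371 gf0.0 | az -0.00 | off x 0.01 y -0.05 z 0.01
t: 24.52
position: [0.4453, 0.1323, 0.1232]
orientation: [180.0, 0.2, 5.4]
ft_force: [0.4, -0.1, -2.1]
grip_width: 0.2
grip_force: 45.1
t: 25.35
position: [0.4461, 0.1324, 0.2025]
orientation: [180.0, 0.1, 3.2]
ft_force: [-0.8, -0.6, -3.0]
grip_width: 0.2
grip_force: 45.3
t25.4 p [446.1 132.4 202.5] [1.8e+02 1.0e-01 3.2e+00] w0.200 gf45.3 | az 0.01 | off x 0.93 y 11.43 z 6.27
```

```bash
python3 -m crank '{"rotation":[[0,0,0],[0,0,0],[0,0,0],[0,0,0],[0,0,0],[0,0,0],[0,0,0],[0,0,0],[0,0,0],[0,0,0]],"offset":[[0.0775,0.95,0],[0.0775,0.95,0],[0.0775,0.95,0],[0.0775,0.95,0],[0.0775,0.95,0],[0.0775,0.95,0],[0.0775,0.95,0],[0.0775,0.95,0],[0.0775,0.95,0],[0.0775,0.95,0]],"fingers":[1,1,1,1,1,1,1,1,1,1]}' >/dev/null
python3 -m crank '{"rotation":[[0,0,0],[0,0,0],[0,0,0],[0,0,0],[0,0,0],[0,0,0],[0,0,0],[0,0,0],[0,0,0],[0,0,0]],"offset":[[0.0775,0.95,0],[0.0775,0.97,0],[0,0,0],[0,0,0],[0,0,0.6],[0,0,0.8],[0,0,0.8],[0,0,0.8],[0,0,0.8],[0,0,0.4]],"fingers":[1,1,1,1,1,1,1,1,1,1]}'
python3 -m crank '{"rotation":[[0,0,0],[0,0,0],[0,0,0],[0,0,0],[0,0,0],[0,0,0],[0,0,0],[0,0,0],[0,0,0],[0,0,0]],"offset":[[0,0,0.4],[0,0,0.4],[0,0,0.4],[0,0,0.4],[0,0,0.2],[0,0,0.15],[0,0,0.1],[0,0,0],[0,0,0],[0,0,0]],"fingers":[1,1,1,1,1,1,1,1,1,1]}'
python3 -c "
from h import *
x,y=dock(-.0285,.0565);go(x,y,.077,3.2)"
python3 -m crank '{"rotation":[[0,0,0],[0,0,0],[0,0,0],[0,0,0],[0,0,0],[0,0,0],[0,0,0],[0,0,0],[0,0,0],[0,0,0]],"offset":[[0,0,0],[0,0,0],[0,0,0],[0,0,0],[0,0,0],[0,0,0],[0,0,-0.3],[0,0,-0.9],[0,0,-1],[0,0,-1]],"fingers":[0.2,0.2,0.2,0.2,0.2,0.2,0.2,0.2,0.2,0.2]}'
python3 -m crank '{"rotation":[[0,0,0],[0,0,0],[0,0,0],[0,0,0],[0,0,0],[0,0,0],[0,0,0],[0,0,0],[0,0,0],[0,0,0]],"offset":[[0,0,-1],[0,0,-1],[0,0,-0.5],[0,0,0],[0,0,0],[0,0,0],[0,0,0],[0,0,0],[0,0,0],[0,0,0]],"fingers":[0,0,0,0,0,0,0,0,0,0]}'
python3 -c "
from h import *
go(.4455,.2555,.063,3.2)
c=save('scene','scene4.png'); P=cloud(c); [print(x) for x in clusters(P,.083,.112)]"
```

```text
t: 27.02
position: [0.4767, -0.0937, 0.1173]
orientation: [-180.0, 0.2, 3.3]
ft_force: [0.0, -0.6, -3.3]
grip_width: 0.202
grip_force: 45.4
t: 27.85
position: [0.4782, -0.0944, 0.0786]
orientation: [180.0, -0.0, 3.2]
ft_force: [-0.3, 0.2, -3.7]
grip_width: 0.203
grip_force: 45.4
t27.9 p [478.2 -94.4  78.6] [180.   -0.    3.2] w0.203 gf45.4 | az 0.00 | off x -0.04 y 0.01 z 0.08
t: 28.68
position: [0.4777, -0.0945, 0.1434]
orientation: [180.0, 0.0, 3.2]
ft_force: [0.4, 0.6, -0.6]
grip_width: 0.402
grip_force: 0.0
t: 29.52
position: [0.4777, -0.0944, 0.1919]
orientation: [180.0, 0.0, 3.2]
ft_force: [0.4, 0.2, -0.7]
grip_width: 0.498
grip_force: 0.0
t29.5 p [477.7 -94.4 191.9] [180.    0.    3.2] w0.498 gf0.0 | az 0.00 | off x -0.63 y -17.56 z 6.44
(np.int64(84), [503.7, 399.7, 26.0, 23.4, 1.2], 90.6, [431.0, 183.0])
(np.int64(74), [445.9, 256.7, 23.7, 26.8, 38.5], 90.8, [372.0, 186.0])
(np.int64(83), [551.4, 311.2, 24.1, 24.2, 83.1], 90.7, [413.0, 204.0])
(np.int64(272), [477.8, -93.8, 72.5, 18.8, 3.1], 104.6, [246.0, 236.0])
(np.int64(269), [485.7, -207.3, 72.0, 18.0, 3.3], 104.9, [199.0, 255.0])
(np.int64(95), [514.3, -153.0, 25.7, 15.3, 59.5], 97.9, [227.0, 255.0])
(np.int64(162), [533.5, -278.4, 4.8, 33.5, 4.1], 97.8, [171.0, 280.0])
```

```bash
python3 -m crank '{"rotation":[[0,0,0],[0,0,0],[0,0,0],[0,0,0],[0,0,0],[0,0,0],[0,0,0],[0,0,0],[0,0,0],[0,0,0]],"offset":[[-0.3,-0.95,0],[-0.33,-0.95,0],[0,-0.95,0],[0,-0.95,0],[0,-0.95,0],[0,-0.95,0],[0,-0.95,0],[0,-0.95,0],[0,-0.95,0],[0,-0.95,0]],"fingers":[-0.4,-0.4,-0.4,-0.4,-0.4,-0.4,-0.4,-0.4,-0.4,-0.4]}' >/dev/null
python3 -m crank '{"rotation":[[0,0,0],[0,0,0],[0,0,0],[0,0,0],[0,0,0],[0,0,0],[0,0,0],[0,0,0],[0,0,0],[0,0,0]],"offset":[[0,-0.95,0],[0,-0.95,0],[0,-0.95,0],[0,-0.95,0],[0,-0.95,0],[0,-0.95,0],[0,-0.95,0],[0,-0.95,0],[0,-0.46,0],[0,0,0]],"fingers":[-0.4,-0.4,-0.4,-0.4,-0.4,-0.4,-0.4,-0.4,-0.4,-0.4]}'
python3 -m crank '{"rotation":[[0,0,0],[0,0,0],[0,0,0],[0,0,0],[0,0,0],[0,0,0],[0,0,0],[0,0,0],[0,0,0],[0,0,0]],"offset":[[0,0,0.9],[0,0,0.9],[0,0,0.9],[0,0,0.9],[0,0,0.9],[0,0,0.9],[0,0,0.5],[0,0,0.54],[0,0,0],[0,0,0]],"fingers":[-0.4,-0.4,-0.4,-0.4,-0.4,-0.4,-0.4,-0.4,-0.4,1]}'
python3 -c "
from h import *
go(.4455,.2555,.063,3.2)"
python3 -m crank '{"rotation":[[0,0,0],[0,0,0],[0,0,0],[0,0,0],[0,0,0],[0,0,0],[0,0,0],[0,0,0],[0,0,0],[0,0,0]],"offset":[[0,0,0],[0,0,0],[0,0,0],[0,0,0],[0,0,0],[0,0,0],[0,0,-0.3],[0,0,-0.9],[0,0,-0.9],[0,0,-0.9]],"fingers":[1,1,1,1,1,1,1,1,1,1]}'
python3 -m crank '{"rotation":[[0,0,0],[0,0,0],[0,0,0],[0,0,0],[0,0,0],[0,0,0],[0,0,0],[0,0,0],[0,0,0],[0,0,0]],"offset":[[0,0,-0.9],[0,0,-0.9],[0,0,-0.9],[0,0,-0.9],[0,0,-0.9],[0,0,-0.5],[0,0,0],[0,0,0],[0,0,0],[0,0,0]],"fingers":[1,1,1,1,1,1,1,1,1,1]}'
python3 -c "
from h import *
x,y=dock(.057,-.057);go(x,y,.077,3.2)"
```

```text
t: 31.23
position: [0.4455, 0.257, 0.1919]
orientation: [180.0, 0.0, 3.3]
ft_force: [-0.2, -0.8, -0.2]
grip_width: 0.697
grip_force: 0.0
t: 32.07
position: [0.4457, 0.255, 0.0636]
orientation: [180.0, 0.0, 3.2]
ft_force: [-0.1, 0.3, 0.3]
grip_width: 0.571
grip_force: 0.0
t32.1 p [445.7 255.   63.6] [180.    0.    3.2] w0.571 gf0.0 | az 0.00 | off x -0.01 y -0.02 z 0.03
t: 32.9
position: [0.4449, 0.255, 0.1237]
orientation: [179.9, 0.1, 3.2]
ft_force: [0.8, 0.3, -2.2]
grip_width: 0.289
grip_force: 44.3
t: 33.73
position: [0.445, 0.2551, 0.222]
orientation: [179.9, 0.1, 3.2]
ft_force: [1.4, 0.0, -1.6]
grip_width: 0.288
grip_force: 44.4
t33.7 p [445.  255.1 222. ] [1.799e+02 1.000e-01 3.200e+00] w0.288 gf44.4 | az 0.00 | off x 4.92 y 23.23 z 7.25
```

```bash
for i in 1 2; do python3 -m crank '{"rotation":[[0,0,0],[0,0,0],[0,0,0],[0,0,0],[0,0,0],[0,0,0],[0,0,0],[0,0,0],[0,0,0],[0,0,0]],"offset":[[0.197,0.929,0],[0.197,0.929,0],[0.197,0.929,0],[0.197,0.929,0],[0.197,0.929,0],[0.197,0.929,0],[0.197,0.929,0],[0.197,0.929,0],[0.197,0.929,0],[0.197,0.929,0]],"fingers":[1,1,1,1,1,1,1,1,1,1]}' >/dev/null; done
python3 -m crank '{"rotation":[[0,0,0],[0,0,0],[0,0,0],[0,0,0],[0,0,0],[0,0,0],[0,0,0],[0,0,0],[0,0,0],[0,0,0]],"offset":[[0.197,0.929,0],[0.197,0.929,0],[0.197,0.929,0],[0.197,0.929,0],[0.197,0.929,0],[0,0,0],[0,0,0],[0,0,0.8],[0,0,0.8],[0,0,0.8]],"fingers":[1,1,1,1,1,1,1,1,1,1]}'
python3 -m crank '{"rotation":[[0,0,0],[0,0,0],[0,0,0],[0,0,0],[0,0,0],[0,0,0],[0,0,0],[0,0,0],[0,0,0],[0,0,0]],"offset":[[0,0,0.8],[0,0,0.8],[0,0,0.6],[0,0,0.6],[0,0,0.5],[0,0,0.5],[0,0,0.4],[0,0,0.3],[0,0,0.2],[0,0,0]],"fingers":[1,1,1,1,1,1,1,1,1,1]}'
python3 -c "
from h import *
x,y=dock(.057,-.057);go(x,y,.077,3.2)"
```

```text
t: 36.23
position: [0.5698, -0.2018, 0.1745]
orientation: [-180.0, 0.0, 3.2]
ft_force: [0.4, 0.4, -2.5]
grip_width: 0.294
grip_force: 44.7
t: 37.07
position: [0.5696, -0.2026, 0.0806]
orientation: [-180.0, 0.1, 3.2]
ft_force: [-0.5, -0.5, -2.2]
grip_width: 0.29
grip_force: 44.7
t37.1 p [ 569.6 -202.6   80.6] [-1.8e+02  1.0e-01  3.2e+00] w0.290 gf44.7 | az 0.00 | off x -0.03 y 0.03 z 0.18
```

```bash
python3 -m crank '{"rotation":[[0,0,0],[0,0,0],[0,0,0],[0,0,0],[0,0,0],[0,0,0],[0,0,0],[0,0,0],[0,0,0],[0,0,0]],"offset":[[0,0,0.1],[0,0,0.07],[0,0,0],[0,0,0],[0,0,0],[0,0,0],[0,0,0],[0,0,-0.3],[0,0,-1],[0,0,-1]],"fingers":[1,1,1,0.1,0.1,0.1,0.1,0.1,0.1,0.1]}'
python3 -m crank '{"rotation":[[0,0,0],[0,0,0],[0,0,0],[0,0,0],[0,0,0],[0,0,0],[0,0,0],[0,0,0],[0,0,0],[0,0,0]],"offset":[[0,0,-1],[0,0,-1],[0,0,-1],[0,0,-0.5],[0,0,0],[0,0,0],[0,0,0],[0,0,0],[0,0,0],[0,0,0]],"fingers":[0.1,0.1,0,0,0,0,0,0,0,0]}'
python3 -c "
from h import *
go(.5515,.3115,.063,3.2)
c=save('scene','scene5.png'); P=cloud(c); [print(x) for x in clusters(P,.083,.112)]"
```

```text
t: 37.9
position: [0.5693, -0.2027, 0.1242]
orientation: [-180.0, 0.1, 3.2]
ft_force: [1.2, 0.6, 0.2]
grip_width: 0.446
grip_force: 0.0
t: 38.73
position: [0.5697, -0.2026, 0.1932]
orientation: [-180.0, 0.1, 3.2]
ft_force: [0.5, 0.8, 0.2]
grip_width: 0.499
grip_force: 0.0
t38.7 p [ 569.7 -202.6  193.2] [-1.8e+02  1.0e-01  3.2e+00] w0.499 gf0.0 | az 0.00 | off x 0.53 y -25.72 z 6.51
(np.int64(68), [59.2, 105.9, 114.0, 17.4, 89.8], 106.7, [264.0, 120.0])
(np.int64(237), [59.5, -0.5, 86.0, 18.3, 89.7], 97.9, [228.0, 132.0])
(np.int64(83), [502.4, 400.8, 25.3, 27.5, 13.0], 90.9, [431.0, 183.0])
(np.int64(82), [552.2, 310.8, 25.0, 23.0, 1.6], 91.5, [413.0, 204.0])
(np.int64(274), [477.6, -93.6, 72.9, 18.9, 3.6], 104.6, [246.0, 236.0])
(np.int64(274), [485.7, -207.3, 71.9, 18.0, 3.2], 105.1, [199.0, 255.0])
(np.int64(91), [514.7, -153.8, 27.0, 14.2, 52.3], 97.4, [227.0, 255.0])
(np.int64(174), [570.1, -201.6, 25.8, 25.5, 30.7], 104.0, [212.0, 281.0])
(np.int64(150), [533.4, -278.4, 5.8, 33.5, 2.0], 96.7, [171.0, 280.0])
```

```bash
for i in 1 2; do python3 -m crank '{"rotation":[[0,0,0],[0,0,0],[0,0,0],[0,0,0],[0,0,0],[0,0,0],[0,0,0],[0,0,0],[0,0,0],[0,0,0]],"offset":[[0.02,-0.953,0],[0.02,-0.953,0],[0.02,-0.953,0],[0.02,-0.953,0],[0.02,-0.953,0],[0.02,-0.953,0],[0.02,-0.953,0],[0.02,-0.953,0],[0.02,-0.953,0],[0.02,-0.953,0]],"fingers":[-0.3,-0.3,-0.3,-0.3,-0.3,-0.3,-0.3,-0.3,-0.3,-0.3]}' >/dev/null; done
python3 -m crank '{"rotation":[[0,0,0],[0,0,0],[0,0,0],[0,0,0],[0,0,0],[0,0,0],[0,0,0],[0,0,0],[0,0,0],[0,0,0]],"offset":[[0.02,-0.953,0],[0.02,-0.953,0],[0.02,-0.953,0],[0.02,-0.953,0],[0.02,-0.953,0],[0.02,-0.953,0],[0.02,-0.953,0],[0,0,0],[0,0,0],[0,0,0]],"fingers":[-0.3,-0.3,-0.3,-0.3,-0.3,-0.3,-0.3,-0.3,-0.3,-0.3]}'
python3 -m crank '{"rotation":[[0,0,0],[0,0,0],[0,0,0],[0,0,0],[0,0,0],[0,0,0],[0,0,0],[0,0,0],[0,0,0],[0,0,0]],"offset":[[0,0,0.9],[0,0,0.9],[0,0,0.9],[0,0,0.9],[0,0,0.9],[0,0,0.9],[0,0,0.6],[0,0,0.5],[0,0,0],[0,0,0]],"fingers":[-0.3,-0.3,-0.3,-0.3,-0.3,-0.3,-0.3,-0.3,-0.3,1]}'
python3 -c "
from h import *
go(.5515,.3115,.063,3.2)"
python3 -m crank '{"rotation":[[0,0,0],[0,0,0],[0,0,0],[0,0,0],[0,0,0],[0,0,0],[0,0,0],[0,0,0],[0,0,0],[0,0,0]],"offset":[[0,0,0],[0,0,0],[0,0,0],[0,0,0],[0,0,0],[0,0,0],[0,0,-0.3],[0,0,-0.9],[0,0,-0.9],[0,0,-0.9]],"fingers":[1,1,1,1,1,1,1,1,1,1]}'
python3 -m crank '{"rotation":[[0,0,0],[0,0,0],[0,0,0],[0,0,0],[0,0,0],[0,0,0],[0,0,0],[0,0,0],[0,0,0],[0,0,0]],"offset":[[0,0,-0.9],[0,0,-0.9],[0,0,-0.9],[0,0,-0.9],[0,0,-0.9],[0,0,-0.5],[0,0,0],[0,0,0],[0,0,0],[0,0,0]],"fingers":[1,1,1,1,1,1,1,1,1,1]}'
python3 -c "
from h import *
x,y=dock(.057,.057);go(x,y,.077,3.2)"
```

```text
t: 41.28
position: [0.5519, 0.3115, 0.1939]
orientation: [180.0, 0.0, 3.2]
ft_force: [0.1, -0.6, 0.2]
grip_width: 0.649
grip_force: 0.0
t: 42.12
position: [0.5522, 0.3112, 0.0642]
orientation: [180.0, 0.0, 3.2]
ft_force: [0.4, 0.3, -0.1]
grip_width: 0.523
grip_force: 0.0
t42.1 p [552.2 311.2  64.2] [180.    0.    3.2] w0.523 gf0.0 | az -0.00 | off x -0.03 y -0.02 z 0.06
t: 42.95
position: [0.5512, 0.3116, 0.1241]
orientation: [180.0, 0.1, 3.2]
ft_force: [0.2, 0.7, -1.0]
grip_width: 0.287
grip_force: 44.3
t: 43.78
position: [0.5513, 0.3114, 0.2223]
orientation: [179.9, 0.2, 3.2]
ft_force: [0.9, 0.0, -1.4]
grip_width: 0.289
grip_force: 44.3
t43.8 p [551.3 311.4 222.3] [179.9   0.2   3.2] w0.289 gf44.3 | az 0.00 | off x -0.55 y 20.04 z 7.26
```

```bash
for i in 1 2; do python3 -m crank '{"rotation":[[0,0,0],[0,0,0],[0,0,0],[0,0,0],[0,0,0],[0,0,0],[0,0,0],[0,0,0],[0,0,0],[0,0,0]],"offset":[[-0.025,0.911,0],[-0.025,0.911,0],[-0.025,0.911,0],[-0.025,0.911,0],[-0.025,0.911,0],[-0.025,0.911,0],[-0.025,0.911,0],[-0.025,0.911,0],[-0.025,0.911,0],[-0.025,0.911,0]],"fingers":[1,1,1,1,1,1,1,1,1,1]}' >/dev/null; done
python3 -m crank '{"rotation":[[0,0,0],[0,0,0],[0,0,0],[0,0,0],[0,0,0],[0,0,0],[0,0,0],[0,0,0],[0,0,0],[0,0,0]],"offset":[[-0.025,0.911,0],[-0.025,0.911,0],[0,0,0],[0,0,0],[0,0,0.8],[0,0,0.8],[0,0,0.8],[0,0,0.8],[0,0,0.6],[0,0,0.6]],"fingers":[1,1,1,1,1,1,1,1,1,1]}'
python3 -m crank '{"rotation":[[0,0,0],[0,0,0],[0,0,0],[0,0,0],[0,0,0],[0,0,0],[0,0,0],[0,0,0],[0,0,0],[0,0,0]],"offset":[[0,0,0.6],[0,0,0.6],[0,0,0.5],[0,0,0.5],[0,0,0.3],[0,0,0.2],[0,0,0.1],[0,0,0],[0,0,0],[0,0,0]],"fingers":[1,1,1,1,1,1,1,1,1,1]}'
python3 -c "
from h import *
x,y=dock(.057,.057);go(x,y,.0775,3.2)"
python3 -m crank '{"rotation":[[0,0,0],[0,0,0],[0,0,0],[0,0,0],[0,0,0],[0,0,0],[0,0,0],[0,0,0],[0,0,0],[0,0,0]],"offset":[[0,0,0],[0,0,0],[0,0,0],[0,0,0],[0,0,0],[0,0,0],[0,0,0],[0,0,-0.3],[0,0,-1],[0,0,-1]],"fingers":[1,1,1,0.1,0.1,0.1,0.1,0.1,0.1,0.1]}'
python3 -m crank '{"rotation":[[0,0,0],[0,0,0],[0,0,0],[0,0,0],[0,0,-1],[0,0,0],[0,0,0],[0,0,0],[0,0,0],[0,0,0]],"offset":[[0,0,-1],[0,0,-1],[0,0,-1],[0,0,-0.5],[0,0,0],[0,0,0],[0,0,0],[0,0,0],[0,0,0],[0,0,0]],"fingers":[0.1,0.1,0,0,0,0,0,0,0,0]}'
python3 -c "
from h import *
go(.502,.400,.063,8.2)
for n in('scene','side'):
  c=save(n,n+'6.png'); P=cloud(c); [print(x) for x in clusters(P,.083,.112)]"
```

```text
t: 46.28
position: [0.5629, -0.0888, 0.1353]
orientation: [-180.0, 0.0, 3.2]
ft_force: [0.6, -0.4, -1.3]
grip_width: 0.29
grip_force: 44.4
t: 47.12
position: [0.5638, -0.0891, 0.0806]
orientation: [180.0, -0.1, 3.2]
ft_force: [0.0, 0.1, -1.4]
grip_width: 0.286
grip_force: 44.5
t47.1 p [563.8 -89.1  80.6] [ 1.8e+02 -1.0e-01  3.2e+00] w0.286 gf44.5 | az 0.00 | off x -0.06 y 0.01 z 0.16
t: 47.95
position: [0.5628, -0.0892, 0.1263]
orientation: [180.0, 0.1, 3.2]
ft_force: [1.3, 0.1, 0.9]
grip_width: 0.45
grip_force: 0.0
t: 48.78
position: [0.5632, -0.0892, 0.1956]
orientation: [-180.0, 0.1, 8.2]
ft_force: [0.3, -0.8, 1.5]
grip_width: 0.499
grip_force: 0.0
t48.8 p [563.2 -89.2 195.6] [-1.8e+02  1.0e-01  8.2e+00] w0.499 gf0.0 | az -0.01 | off x 0.46 y -24.64 z 6.63
(np.int64(81), [502.6, 399.9, 24.3, 26.4, 6.3], 90.7, [431.0, 182.0])
(np.int64(188), [478.9, -93.7, 71.3, 18.7, 3.7], 102.0, [248.0, 240.0])
(np.int64(273), [486.4, -207.3, 72.2, 18.0, 3.3], 105.0, [199.0, 255.0])
(np.int64(92), [515.2, -153.2, 25.2, 13.6, 58.3], 97.7, [227.0, 255.0])
(np.int64(161), [562.8, -88.7, 24.8, 26.6, 17.6], 103.8, [261.0, 260.0])
(np.int64(179), [570.2, -201.4, 25.3, 25.0, 32.9], 103.8, [212.0, 281.0])
(np.int64(158), [533.5, -278.3, 6.4, 33.5, 7.5], 97.5, [171.0, 280.0])
(np.int64(139), [500.0, 400.6, 29.5, 26.7, 16.8], 91.3, [172.0, 197.0])
(np.int64(226), [560.1, -88.7, 24.7, 25.1, 3.2], 105.5, [366.0, 303.0])
(np.int64(547), [477.7, -93.1, 73.0, 19.5, 3.7], 105.8, [337.0, 335.0])
(np.int64(248), [568.1, -202.2, 24.9, 26.7, 71.5], 105.3, [418.0, 336.0])
(np.int64(126), [504.3, -153.7, 15.3, 26.3, 44.8], 98.5, [374.0, 344.0])
(np.int64(572), [484.4, -206.8, 71.3, 19.3, 3.8], 105.9, [391.0, 371.0])
(np.int64(200), [507.6, -286.3, 21.7, 44.6, 43.4], 97.3, [435.0, 390.0])
```

```bash
for i in 1 2; do python3 -m crank '{"rotation":[[0,0,0],[0,0,0],[0,0,0],[0,0,0],[0,0,0],[0,0,0],[0,0,0],[0,0,0],[0,0,0],[0,0,0]],"offset":[[0.016,-0.948,0],[0.016,-0.948,0],[0.016,-0.948,0],[0.016,-0.948,0],[0.016,-0.948,0],[0.016,-0.948,0],[0.016,-0.948,0],[0.016,-0.948,0],[0.016,-0.948,0],[0.016,-0.948,0]],"fingers":[-0.3,-0.3,-0.3,-0.3,-0.3,-0.3,-0.3,-0.3,-0.3,-0.3]}' >/dev/null; done
python3 -m crank '{"rotation":[[0,0,0],[0,0,0],[0,0,0],[0,0,0],[0,0,0],[0,0,0],[0,0,0],[0,0,0],[0,0,0],[0,0,0]],"offset":[[0.016,-0.948,0],[0.016,-0.948,0],[0.016,-0.948,0],[0.016,-0.948,0],[0.016,-0.948,0],[0.016,-0.948,0],[0,0,0],[0,0,0],[0,0,0],[0,0,0]],"fingers":[-0.3,-0.3,-0.3,-0.3,-0.3,-0.3,-0.3,-0.3,-0.3,-0.3]}'
python3 -m crank '{"rotation":[[0,0,0],[0,0,0],[0,0,0],[0,0,0],[0,0,0],[0,0,0],[0,0,0],[0,0,0],[0,0,0],[0,0,0]],"offset":[[0,0,0.9],[0,0,0.9],[0,0,0.9],[0,0,0.9],[0,0,0.9],[0,0,0.9],[0,0,0.7],[0,0,0.5],[0,0,0],[0,0,0]],"fingers":[-0.3,-0.3,-0.3,-0.3,-0.3,-0.3,-0.3,-0.3,-0.3,1]}'
python3 -c "
from h import *
go(.5015,.400,.063,8.2)"
python3 -m crank '{"rotation":[[0,0,0],[0,0,0],[0,0,0],[0,0,0],[0,0,0],[0,0,0],[0,0,0],[0,0,0],[0,0,0],[0,0,0]],"offset":[[0,0,0],[0,0,0],[0,0,0],[0,0,0],[0,0,0],[0,0,0],[0,0,-0.3],[0,0,-0.9],[0,0,-0.9],[0,0,-0.9]],"fingers":[1,1,1,1,1,1,1,1,1,1]}'
python3 -m crank '{"rotation":[[0,0,0],[0,0,0],[0,0,0],[0,0,0],[0,0,0],[0,0,0],[0,0,1],[0,0,0],[0,0,0],[0,0,0]],"offset":[[0,0,-0.9],[0,0,-0.9],[0,0,-0.9],[0,0,-0.9],[0,0,-0.9],[0,0,-0.5],[0,0,0],[0,0,0],[0,0,0],[0,0,0]],"fingers":[1,1,1,1,1,1,1,1,1,1]}'
python3 -c "
from h import *
x,y=dock(.056,.0);go(x,y,.077,3.2)"
```

```text
t: 51.38
position: [0.5015, 0.3994, 0.1962]
orientation: [180.0, -0.0, 8.2]
ft_force: [0.5, -0.4, 0.2]
grip_width: 0.648
grip_force: 0.0
t: 52.22
position: [0.5015, 0.3996, 0.0643]
orientation: [180.0, -0.0, 8.2]
ft_force: [0.9, 0.2, 0.5]
grip_width: 0.525
grip_force: 0.0
t52.2 p [501.5 399.6  64.3] [180.   -0.    8.2] w0.525 gf0.0 | az -0.00 | off x 0.00 y -0.02 z 0.07
t: 53.05
position: [0.5004, 0.3994, 0.1238]
orientation: [179.9, 0.2, 8.2]
ft_force: [0.1, 0.6, -2.0]
grip_width: 0.271
grip_force: 44.2
t: 53.88
position: [0.5008, 0.3996, 0.2228]
orientation: [179.9, 0.1, 3.3]
ft_force: [1.0, -0.2, -2.7]
grip_width: 0.27
grip_force: 44.4
t53.9 p [500.8 399.6 222.8] [1.799e+02 1.000e-01 3.300e+00] w0.270 gf44.4 | az 0.03 | off x 1.68 y 27.44 z 7.29
```

```bash
for i in 1 2; do python3 -m crank '{"rotation":[[0,0,0],[0,0,0],[0,0,0],[0,0,0],[0,0,0],[0,0,0],[0,0,0],[0,0,0],[0,0,0],[0,0,0]],"offset":[[0.058,0.946,0],[0.058,0.946,0],[0.058,0.946,0],[0.058,0.946,0],[0.058,0.946,0],[0.058,0.946,0],[0.058,0.946,0],[0.058,0.946,0],[0.058,0.946,0],[0.058,0.946,0]],"fingers":[1,1,1,1,1,1,1,1,1,1]}' >/dev/null; done
python3 -m crank '{"rotation":[[0,0,0],[0,0,0],[0,0,0],[0,0,0],[0,0,0],[0,0,0],[0,0,0],[0,0,0],[0,0,0],[0,0,0]],"offset":[[0.058,0.946,0],[0.058,0.946,0],[0.058,0.946,0],[0.058,0.946,0],[0.058,0.946,0],[0.058,0.946,0],[0.058,0.946,0],[0.058,0.946,0],[0.058,0.946,0],[0,0,0]],"fingers":[1,1,1,1,1,1,1,1,1,1]}'
python3 -c "
from h import *
x,y=dock(.056,.0);go(x,y,.0775,3.2)"
python3 -m crank '{"rotation":[[0,0,0],[0,0,0],[0,0,0],[0,0,0],[0,0,0],[0,0,0],[0,0,0],[0,0,0],[0,0,0],[0,0,0]],"offset":[[0,0,0.8],[0,0,0.8],[0,0,0.8],[0,0,0.8],[0,0,0.6],[0,0,0.5],[0,0,0.4],[0,0,0.4],[0,0,0.4],[0,0,0.4]],"fingers":[1,1,1,1,1,1,1,1,1,1]}'
python3 -m crank '{"rotation":[[0,0,0],[0,0,0],[0,0,0],[0,0,0],[0,0,0],[0,0,0],[0,0,0],[0,0,0],[0,0,0],[0,0,0]],"offset":[[0,0,0.4],[0,0,0.3],[0,0,0.3],[0,0,0.2],[0,0,0.1],[0,0,0],[0,0,0],[0,0,0],[0,0,0],[0,0,0]],"fingers":[1,1,1,1,1,1,1,1,1,1]}'
python3 -c "
from h import *
x,y=dock(.056,.0);go(x,y,.0775,3.2)"
```

```text
t: 56.38
position: [0.5652, -0.1487, 0.2231]
orientation: [180.0, 0.1, 3.2]
ft_force: [-0.4, -0.5, -3.7]
grip_width: 0.28
grip_force: 44.6
t56.4 p [ 565.2 -148.7  223.1] [1.8e+02 1.0e-01 3.2e+00] w0.280 gf44.6 | az -0.01 | off x -0.01 y -0.12 z 7.28
t: 57.22
position: [0.5659, -0.1459, 0.1057]
orientation: [180.0, -0.0, 3.2]
ft_force: [-0.1, 0.4, -2.2]
grip_width: 0.271
grip_force: 44.6
t: 58.05
position: [0.5657, -0.146, 0.0802]
orientation: [180.0, -0.0, 3.2]
ft_force: [-0.4, 0.4, -2.1]
grip_width: 0.27
grip_force: 44.6
t58.0 p [ 565.7 -146.    80.2] [180.   -0.    3.2] w0.270 gf44.6 | az 0.00 | off x -0.04 y 0.02 z 0.14
```

```bash
python3 -m crank '{"rotation":[[0,0,0],[0,0,0],[0,0,0],[0,0,0],[0,0,0],[0,0,0],[0,0,0],[0,0,0],[0,0,0],[0,0,0]],"offset":[[0,0,0.1],[0,0,0],[0,0,0],[0,0,0],[0,0,0],[0,0,0],[0,0,-0.2],[0,0,-0.8],[0,0,-1],[0,0,-1]],"fingers":[1,1,0.15,0.15,0.15,0.15,0.15,0.15,0.15,0.15]}'
python3 -m crank '{"rotation":[[0,0,0],[0,0,0],[0,0,0],[0,0,0],[0,0,0],[0,0,0],[0,0,0],[0,0,0],[0,0,0],[0,0,0]],"offset":[[0,0,-1],[0,0,-1],[0,0,-1],[0,0,-1],[0,0,-1],[0,0,0],[0,0,0],[0,0,0],[0,0,0],[0,0,0]],"fingers":[0.1,0.1,0,0,0,0,0,0,0,0]}'
python3 -c "
from h import *
go(.5,-.4,.2,-86.8)
for n in('scene','side'):
  c=save(n,n+'7.png'); P=cloud(c); [print(x) for x in clusters(P,.083,.112)]
  print(clusters(P,.015,.03,60,xr=(.35,.45),yr=(.27,.4)),clusters(P,.055,.07,60,xr=(.5,.7),yr=(.3,.45)))
  print('arm',clusters(P,.14,.2,20,xr=(.45,.6),yr=(-.5,-.2)))"
```

```text
t: 58.88
position: [0.5653, -0.146, 0.1387]
orientation: [180.0, 0.1, 3.2]
ft_force: [0.4, -0.5, 0.5]
grip_width: 0.429
grip_force: 0.0
t: 59.72
position: [0.5652, -0.1459, 0.2371]
orientation: [-180.0, 0.1, 3.2]
ft_force: [0.0, -0.2, 0.0]
grip_width: 0.501
grip_force: 0.0
t59.7 p [ 565.2 -145.9  237.1] [-1.8e+02  1.0e-01  3.2e+00] w0.501 gf0.0 | az 18.00 | off x 12.50 y 3.96 z 1.85
(np.int64(70), [57.8, 30.1, 6.6, 32.7, 21.3], 95.8, [238.0, 129.0])
(np.int64(272), [477.7, -93.8, 73.9, 18.7, 3.1], 104.5, [246.0, 236.0])
(np.int64(271), [486.2, -207.3, 71.9, 18.0, 3.2], 105.0, [199.0, 255.0])
(np.int64(93), [514.9, -153.5, 25.6, 14.1, 56.4], 97.3, [227.0, 255.0])
(np.int64(159), [562.9, -88.7, 25.0, 25.7, 56.9], 104.0, [261.0, 260.0])
(np.int64(180), [567.1, -145.7, 25.1, 23.9, 4.3], 104.1, [237.0, 270.0])
(np.int64(154), [532.9, -278.4, 6.6, 33.5, 2.2], 97.8, [171.0, 280.0])
(np.int64(178), [571.4, -205.1, 27.0, 24.4, 19.1], 103.6, [211.0, 282.0])
[(np.int64(328), [402.6, 331.0, 60.8, 63.0, 84.7], 21.3, [385.0, 189.0])] [(np.int64(351), [598.5, 373.1, 57.0, 57.1, 24.9], 63.1, [443.0, 217.0])]
arm [(np.int64(979), [521.9, -338.2, 36.2, 143.8, 3.7], 165.7, [129.0, 266.0])]
(np.int64(220), [560.1, -88.9, 24.9, 25.6, 7.5], 105.2, [366.0, 303.0])
(np.int64(268), [564.6, -145.1, 26.4, 25.1, 4.9], 105.1, [392.0, 319.0])
(np.int64(551), [477.6, -93.2, 72.2, 20.2, 3.2], 105.4, [337.0, 335.0])
(np.int64(248), [568.9, -205.0, 25.2, 24.5, 12.6], 105.3, [420.0, 337.0])
(np.int64(127), [504.8, -154.5, 13.8, 26.0, 49.9], 98.0, [373.0, 344.0])
(np.int64(568), [484.7, -206.9, 71.6, 19.2, 4.1], 105.9, [391.0, 371.0])
(np.int64(207), [507.5, -286.6, 22.6, 45.9, 45.5], 97.6, [436.0, 390.0])
[(np.int64(660), [400.7, 330.9, 64.0, 59.7, 82.5], 22.5, [162.0, 261.0])] [(np.int64(429), [595.9, 374.9, 60.1, 57.2, 79.5], 64.6, [215.0, 188.0])]
arm [(np.int64(1521), [515.7, -337.5, 37.0, 145.0, 0.0], 166.1, [478.0, 386.0])]
```

View pics/scene7.png

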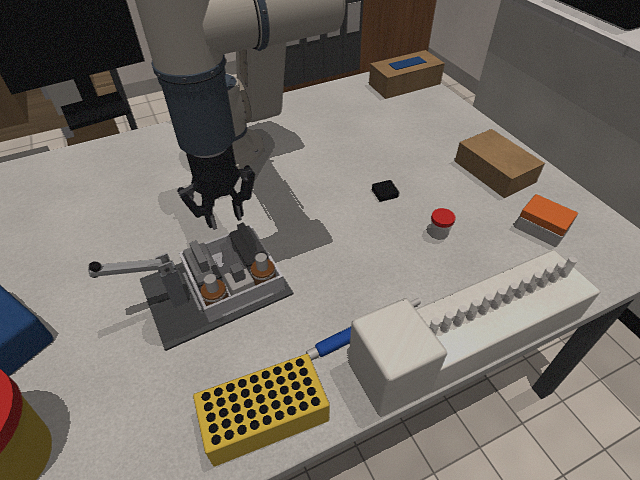

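All five are in the carrier and the clamp is open at (95,268). Next is closing it.

```bash
python3 -m crank '{"rotation":[[0,0,1],[0,0,1],[0,0,1],[0,0,1],[0,0,1],[0,0,1],[0,0,1],[0,0,1],[0,0,1],[0,0,1]],"offset":[[0,0,0],[0,0,0],[0,0,0],[0,0,0],[0,0,0],[0,0,0],[0,0,0],[0,0,0],[0,0,0],[0,0,0]],"fingers":[-0.3,-0.3,-0.3,-0.3,-0.3,-0.3,-0.3,-0.3,-0.3,-0.3]}' >/dev/null
python3 -m crank '{"rotation":[[0,0,1],[0,0,1],[0,0,1],[0,0,1],[0,0,1],[0,0,1],[0,0,1],[0,0,1],[0,0,0],[0,0,0]],"offset":[[0,0,0],[0,0,0],[0,0,0],[0,0,0],[0,0,0],[0,0,0],[0,0,0],[0,0,0],[0,0,0],[0,0,0]],"fingers":[-0.3,-0.3,-0.3,-0.3,-0.3,-0.3,-0.3,-0.3,-0.3,-0.3]}'
python3 -c "
from h import *
x,y=dock(0,-.2224);print(x,y);go(x,y,.154,-86.8)
R=.1
th=np.radians(np.r_[157.6:5:-8]); px=-R*np.cos(th)/.02; pz=-R*np.sin(th)/.02
print(len(th),th[-1]*57.3,np.c_[np.diff(px),np.diff(pz)].round(2).tolist())"
```

```text
t: 61.48
position: [0.5655, -0.1459, 0.2378]
orientation: [180.0, 0.0, -86.6]
ft_force: [0.1, -0.1, 0.2]
grip_width: 0.652
grip_force: 0.0
0.5214147027104796 -0.3715532259540726
t61.5 p [ 565.5 -145.9  237.8] [180.    0.  -86.6] w0.652 gf0.0 | az 0.03 | off x 11.14 y 2.83 z 4.19
20 5.600412503799399 [[-0.31, -0.62], [-0.39, -0.58], [-0.47, -0.52], [-0.54, -0.44], [-0.59, -0.37], [-0.64, -0.28], [-0.67, -0.19], [-0.69, -0.09], [-0.7, 0.0], [-0.69, 0.1], [-0.67, 0.2], [-0.64, 0.29], [-0.59, 0.37], [-0.53, 0.45], [-0.46, 0.52], [-0.39, 0.58], [-0.3, 0.63], [-0.21, 0.66], [-0.12, 0.69]]
```

```bash
python3 -m crank '{"rotation":[[0,0,0],[0,0,0],[0,0,0],[0,0,0],[0,0,0],[0,0,0],[0,0,0],[0,0,0],[0,0,0],[0,0,0]],"offset":[[0.928,0.236,0],[0.928,0.236,0],[0.928,0.236,0],[0.928,0.236,0],[0.928,0.236,0],[0.928,0.236,0],[0.928,0.236,0],[0.928,0.236,0],[0.928,0.236,0],[0.928,0.236,0]],"fingers":[-0.3,-0.3,-0.3,-0.3,-0.3,-0.3,-0.3,-0.3,-0.3,-0.3]}' >/dev/null
python3 -m crank '{"rotation":[[0,0,0],[0,0,0],[0,0,0],[0,0,0],[0,0,0],[0,0,0],[0,0,0],[0,0,0],[0,0,0],[0,0,0]],"offset":[[0.928,0.236,0],[0.928,0.236,0],[0,0,0],[0,0,0.7],[0,0,0.8],[0,0,0.8],[0,0,0.8],[0,0,0.6],[0,0,0.45],[0,0,0]],"fingers":[-0.3,-0.3,-0.3,-0.3,-0.3,-0.3,-0.3,-0.3,-0.3,-0.3]}'
python3 -c "
from h import *
x,y=dock(0,-.2224);go(x,y,.154,-86.8)"
python3 -m crank '{"rotation":[[0,0,0],[0,0,0],[0,0,0],[0,0,0],[0,0,0],[0,0,0],[0,0,0],[0,0,0],[0,0,0],[0,0,0]],"offset":[[0,0,0],[0,0,0],[0,0,0],[0,0,0],[0,0,0],[0,0,0],[0,0,0],[0,0,0],[0,0,0],[0,0,0]],"fingers":[1,1,1,1,1,1,1,1,1,1]}' 25
```

```text
t: 63.15
position: [0.5207, -0.3705, 0.1527]
orientation: [179.8, 0.1, -86.7]
ft_force: [-0.1, 0.0, 0.0]
grip_width: 0.648
grip_force: 0.0
t63.1 p [ 520.7 -370.5  152.7] [ 1.798e+02  1.000e-01 -8.670e+01] w0.648 gf0.0 | az 0.02 | off x 0.05 y -0.03 z -0.06
t: 63.98
position: [0.522, -0.3718, 0.1563]
orientation: [-179.9, -0.1, -86.8]
ft_force: [-0.4, 1.3, 5.9]
grip_width: 0.229
grip_force: 30.4
```

```bash
python3 -m crank '{"rotation":[[0,0,0],[0,0,0],[0,0,0],[0,0,0],[0,0,0],[0,0,0],[0,0,0],[0,0,0],[0,0,0],[0,0,0]],"offset":[[-0.31,0,-0.62],[-0.39,0,-0.58],[-0.47,0,-0.52],[-0.54,0,-0.44],[-0.59,0,-0.37],[-0.64,0,-0.28],[-0.67,0,-0.19],[-0.69,0,-0.09],[-0.7,0,0],[-0.69,0,0.1]],"fingers":[1,1,1,1,1,1,1,1,1,1]}'
python3 -m crank '{"rotation":[[0,0,0],[0,0,0],[0,0,0],[0,0,0],[0,0,0],[0,0,0],[0,0,0],[0,0,0],[0,0,0],[0,0,0]],"offset":[[-0.67,0,0.2],[-0.64,0,0.29],[-0.59,0,0.37],[-0.53,0,0.45],[-0.46,0,0.52],[-0.39,0,0.58],[-0.3,0,0.63],[-0.21,0,0.66],[0,0,0],[0,0,0]],"fingers":[1,1,1,1,1,1,1,1,1,1]}'
```

```text
t: 64.82
position: [0.5154, -0.2575, 0.2161]
orientation: [-179.9, -0.2, -86.8]
ft_force: [4.1, -4.4, -4.1]
grip_width: 0.227
grip_force: 33.6
t: 65.65
position: [0.511, -0.1795, 0.1418]
orientation: [-179.9, 0.1, -86.7]
ft_force: [1.2, 6.5, 3.5]
grip_width: 0.229
grip_force: 38.1
```

```bash
python3 -m crank '{"rotation":[[0,0,0],[0,0,0],[0,0,0],[0,0,0],[0,0,0],[0,0,0],[0,0,0],[0,0,0],[0,0,0],[0,0,0]],"offset":[[-0.06,0,0.35],[-0.06,0,0.34],[0,0,0],[0,0,0],[0,0,0],[0,0,0],[0,0,0],[0,0,0],[0,0,-0.5],[0,0,-0.8]],"fingers":[1,1,1,0,0,0,0,0,0,0]}'
for i in 1 2; do python3 -m crank '{"rotation":[[0,0,0],[0,0,0],[0,0,0],[0,0,0],[0,0,0],[0,0,0],[0,0,0],[0,0,0],[0,0,0],[0,0,0]],"offset":[[0,0,-0.8],[0,0,-0.8],[0,0,-0.8],[0,0,-0.8],[0,0,-0.3],[0,0,0],[0,0,0],[0,0,0],[0,0,0],[0,0,0]],"fingers":[0,0,0,0,0,0,0,0,0,0]}'; done
python3 -c "
from h import *
for n in('scene','side'):
  c=save(n,n+'8.png'); P=cloud(c); [print(x) for x in clusters(P,.083,.112)]
  print('walls',clusters(P,.045,.0605,100,xr=(.38,.65),yr=(-.27,-.03)))
  print('arm',clusters(P,.13,.16,20,xr=(.45,.6),yr=(-.5,-.1)))"
```

```text
t: 66.48
position: [0.5095, -0.1797, 0.1523]
orientation: [179.8, 0.0, -86.8]
ft_force: [0.3, -0.0, 0.4]
grip_width: 0.498
grip_force: 0.0
t: 67.32
position: [0.5104, -0.1797, 0.2222]
orientation: [179.9, 0.0, -86.8]
ft_force: [0.6, 0.1, 0.1]
grip_width: 0.499
grip_force: 0.0
t: 68.15
position: [0.5105, -0.1797, 0.2922]
orientation: [179.9, 0.0, -86.8]
ft_force: [0.4, 0.4, 0.7]
grip_width: 0.502
grip_force: 0.0
(np.int64(54), [56.3, 119.0, 92.6, 10.8, 88.1], 107.3, [266.0, 118.0])
(np.int64(241), [60.1, -0.4, 85.2, 19.6, 89.7], 97.6, [228.0, 132.0])
(np.int64(270), [478.1, -93.5, 73.0, 19.2, 2.9], 104.8, [246.0, 236.0])
(np.int64(47), [459.1, -208.9, 19.5, 18.3, 9.8], 106.0, [194.0, 244.0])
(np.int64(91), [514.3, -153.4, 26.4, 14.0, 54.8], 96.8, [227.0, 255.0])
(np.int64(158), [563.1, -89.2, 24.9, 24.7, 60.9], 104.2, [261.0, 260.0])
(np.int64(124), [505.3, -206.2, 34.3, 17.8, 3.5], 102.9, [202.0, 262.0])
(np.int64(178), [567.2, -145.7, 25.2, 24.2, 3.6], 104.0, [237.0, 270.0])
(np.int64(156), [533.4, -278.5, 6.9, 33.7, 2.1], 97.8, [171.0, 280.0])
(np.int64(175), [571.5, -205.0, 24.5, 
[... 246 characters left out ...]
, 105.2, [366.0, 303.0])
(np.int64(266), [565.4, -145.3, 25.6, 24.1, 3.9], 105.0, [392.0, 319.0])
(np.int64(554), [477.7, -93.3, 73.0, 19.8, 4.2], 105.5, [337.0, 335.0])
(np.int64(241), [569.3, -204.6, 25.7, 25.2, 76.8], 105.2, [420.0, 337.0])
(np.int64(120), [503.9, -154.4, 14.7, 26.3, 47.0], 96.3, [373.0, 345.0])
(np.int64(540), [483.2, -207.0, 69.2, 19.1, 3.8], 106.0, [391.0, 371.0])
(np.int64(201), [508.6, -286.3, 22.9, 45.4, 44.3], 97.9, [436.0, 390.0])
walls [(np.int64(1482), [508.2, -148.8, 185.5, 184.4, 3.4], 56.7, [361.0, 379.0]), (np.int64(108), [593.8, -229.2, 42.3, 22.8, 38.1], 57.3, [436.0, 348.0])]
arm [(np.int64(1430), [509.2, -215.8, 35.9, 153.6, 5.1], 142.7, [413.0, 353.0])]
```

View pics/side8.png

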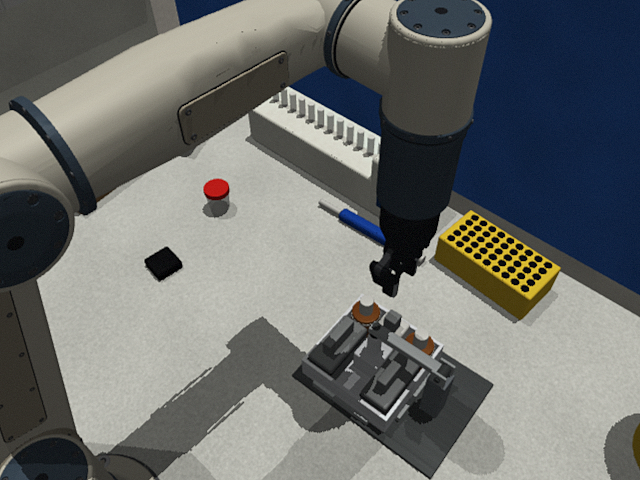

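The arm is level on the centre post, with the foot at about (375,328), all items are in place and the gripper is clear.

```bash
python3 -c "
from h import *
from rig import job
for k in (0,8):
    P=cloud(dict(np.load('side%d.npz'%k))); q=P[(abs(P[...,0]-.512)<.02)&(P[...,2]>.13)&(P[...,2]<.16)&(P[...,1]>-.25)&(P[...,1]<-.14)]; print(np.degrees(np.arctan(np.polyfit(q[:,1],q[:,2],1)[0])))
print(job.sign_off())"
```

```text
0.5828131842355341
0.7532478691702503
the job is handed in; nothing more can be done
None
```

The job is handed in, at about 68 s of the 210 s: the two jars, one flask and two cases stand in the carrier, the clamp arm is back down on the centre post, the carrier is still in its dock, and the cup, timer and pipette were left alone (the sign-off gave no verdict).

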